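# Lid the mushroom mill, turn its spindle flat to the chute and hold the drive collar on it

### The job

Put the wooden lid on the bowl of the mill so that it sits seated and level with the spindle standing up through its hole, and let go of it. Then grip the bare spindle, turn it until its flat faces the mill's chute, and only then fit the drive collar over it, bore flat on spindle flat, down onto the shoulder. Press collar and spindle down against the spring to the stop and finish holding the collar there, still gripped and pressed down with the thumb screw over the chute, as if a colleague were about to tighten the screw; leave everything else on the counter where it stands.

Things in the scene. Friction and masses are not known exactly. Their poses are not given: they have to be found in the camera images.
- mill: Steel mushroom mill, fixed: open round bowl, 160 mm across outside, 144 inside, flat rim 70 mm above the counter. Origin: bowl axis at counter height, z up. A trough-shaped chute, 48 mm wide, 14 to 38 mm above the counter, sticks out towards the mill's own -x to 137 mm from the axis. The upright steel spindle stands on the bowl's axis, its top 140 mm above the counter.
- spindle_seat (a point): On the spindle's axis, on top of its shoulder flange (36 mm across), 100 mm above the counter with the spring up; turns and sinks with the spindle. Above it stands a D-shaft 40 mm long, last 6 mm tapered: 24 mm round with one full-length flat 8 mm from the axis (20 mm from flat to back). +x points out of the flat, z up. Below the flange the spindle is round, 26 mm.
- spindle (a joint): Turn of the spindle in rad, counter-clockwise seen from above positive; 0 = flat faces the chute (the mill's -x). It turns freely between -1.6 and 1.6 and stays where it is left (friction about 0.05 N m). It starts 0.5 to 1.3 rad off.
- spring (a joint): How far the spindle is pressed down, m: 0 = up, 0.006 = on its stop. A spring lifts it: about 6 N starts it moving, about 11 N holds it on the stop.
- lid: Loose round wooden lid, 176 mm across, about 160 g: disc 6 mm thick, 52 mm hole in its middle; under it a spigot ring, 138 mm outside, 8 mm deep, that drops into the bowl. Origin: on the axis at the spigot's lower edge, z up; disc from z 8 to 14 mm. Seated, the origin is 62 mm above the counter on the bowl axis. Any yaw will do.
- lid_tab (a point): Point in the lid's upright grip tab, on its middle plane, 60 mm from the lid's axis towards the lid's -x, 34 mm above the lid's origin. The tab is 36 mm long along the lid's x, 12 mm thick along its y, and stands from 14 to 44 mm above the lid's origin: pinch it across its thickness.
- collar: Loose dark steel collar, about 150 g: upright hub 44 mm across, 30 mm high, with a through D-bore, 27 mm round with a flat 9.5 mm from the axis at its +x. A thumb screw sticks out at +x to 38 mm from the axis, its 14 mm head 16 mm above the underside. Origin: axis, underside, z up. Seated, the origin is at spindle_seat and +x points out of the spindle's flat. Grip it across its y.
- cup: White cup, 68 mm across, 65 mm high: leave it where it is.
- spacer: Plain dark steel spacer ring, 48 mm across, 14 mm high, with no screw: not the collar, leave it where it is.
- jar: Glass jar with steel cap, 64 mm across, 85 mm high: leave it where it is.
- bowl: Blue bowl, 110 mm across, 50 mm high: leave it where it is.
- shiitake_e: Shiitake mushroom, about 60 mm across, 34 mm high, on the counter near the mill: leave it where it is.
Things that resemble listed ones, but are neither listed nor needed, are in the scene too. What is shaped like the collar but yellow is not meant.

How it is judged:
By the outcome, as a careful person would: the job done as asked, in the order asked, and still so for the second after the job is handed in, while the arm keeps its last pose, push and grip.
It also fails if it takes over 72 s, if anything falls off the work surface, if the arm or the gripper's body presses on something with over 40 N, if the wrist force passes 120 N, or if a joint passes its speed limit or range.

### The arm

A 7-joint arm with a two-finger parallel gripper is mounted at the origin on the work surface. World frame = base frame: x ahead of the robot, y to its left, z up, the work surface at z = 0. Lengths are in m, angles in rad, forces in N, time in s.
With the tool pointing down it reaches from about 0.4 to 0.925 m from the base axis. Payload 5.6 kg.
Tool frame: the origin (TCP) lies at the very end of the fingers, on their centre line; the grasp point (between the pads) lies behind it (env.pinch_z is the z of the grasp point in the tool frame, in m); z points along the fingers, y is the line along which they close (so a half turn about z gives the same grasp; the last joint's range is limited). The gripper opens to 85 mm and grips with 20 to 120 N. Pads are 22 mm wide; open, the fingers measure 114 mm over their backs; the gripper's body (76 mm by 85 mm) begins 54 mm behind the grasp point. The pads swing forward as they close: fully open they stand 13 mm farther back than shut.
Start: joints at [1.255, 0.468, -0.012, 1.603, 0.006, 1.071, -0.056], TCP at [0.175, -0.626, 0.231] pointing down, gripper open.
Joint ranges: [-2.53, 2.53], [-0.31, 2.02], [-1.57, 1.55], [0.28, 2.44], [-1.29, 4.43], [0.15, 1.84], [-2.92, 2.92]. Speed limits (rad/s): [2.57, 2.57, 3.14, 3.14, 3.14, 3.14, 3.14].

### API

Orientations are given as a unit quaternion [x, y, z, w].
In Python, from cell import env gives the robot as it stands. The module is installed in compiled form; this text tells all that it offers.
- The arm moves only by the tool carry_out, never from a script. Its argument "plan" is a list of rows, each an object with "translation": the shift along the tool's x, y, z in cm, a list of three; "angular": the turn, a rotation vector about the tool's x, y, z in rad, a list of three; "fingers": the opening, from 0 (shut) to 1 (fully open). In form: [{"translation": [dx, dy, dz], "angular": [ax, ay, az], "fingers": fingers}, ...]. A call has 1 to 5 rows; each row shifts and turns the commanded pose from where the row before left it, along the tool's axes as they then stand; what a row does not reach is not made up. A row lasts 1/10 s, in which the tool goes at most 50 mm and 8.59 degrees, less where a joint would pass 70% of its speed; a pose out of reach is approached as far as the arm can. A call with a gripper value outside its range is refused whole. The fingers move at their own pace and stop on an object; the grip force is fixed at half the most. Time passes only in rows, so rows that do not move let the fingers close. It gives the time, the measured TCP pose, the force, the opening and the grip force at its end, in the units of the state.
- env.get_obs(): the state, without advancing time (a new reading comes with each control period).
- env.capture(name): name is "side" or "top" or "wrist"; returns a dict with "pixels" (384x512x3 uint8, blue, green, red), "fovy" (degrees; the focal length in pixels is half the picture's height over the tangent of half this angle, whatever the lens; pixels are square), "cx", "cy" (the principal point, pixels), "k1" (the pictures are not rectified: a ray, as slopes to the right and down, at radius r is drawn at 1 + k1 r^2 times it, then the intrinsics apply), "R" (3x3) and "t" (3): a world point X has camera coordinates R X + t. Camera axes: x right, y down, z forward; pixel columns grow to the right and rows downward; lengths in m; the calibration is good to about 2 mm. A picture is of the moment at which its call begins. There is no depth.
- env.finish_job(): hands the job in; it is judged then, once.
Trained networks look in a picture, given as the dict that the camera call returned (one of the last four; its "shot" number tells which), for a name from the list of things; names that differ only in an ending like _2 or _b are one class to them, and where a whole thing is asked for, a point or a joint stands for the part that bears it (a point fixed in the world has none). Each returns a list of dicts, best first, with "score" (0 to 1); they miss things now and then, are a little off and sometimes report something else, mostly with a low value. They report only what shows in the picture. A call takes as long as a camera call. They do not tell look-alikes from the thing itself.
- env.spot_in(thing, picture): "box" ([centre column, centre row, width, height] in pixels, round what is visible of it).
The state is a dict: "time_s": time; "q": joint angles; "joint_velocities": joint speeds; "joint_efforts": joint torques, N m; "tcp_pos": TCP position; "tool_rot": TCP orientation; "ft_force": force on the tool from outside, world axes, zero at the start; "wrist_torque": the same for the moment, N m; "finger_gap": finger opening in m; "grip_force": force on a finger pad.
Only numpy, scipy, OpenCV 4.12 (cv2) and the standard library are available. Lean on these libraries where they do the work, as an engineer would, in place of code of your own. Each camera call takes 0.05 s, during which the arm holds its last target. There are 200 camera calls.

## Working session

There is one attempt and no reset: what is moved stays moved. The work goes in short steps, Python scripts to look and compute and a tool call to move; the robot and the scene stay as the last step left them, time stands still between calls to the robot, and variables do not carry over. Pictures are saved under pics/ and viewed, at most 10 in all, crops included, and the job is handed in when it is done.

Besides the shell and the picture viewer there is one more tool, called after "Request:" as name([rows], argument=value, ...), one row to a line, values as JSON. carry_out: Moves the arm, as the interface text tells. Its arguments: {"type":"object","properties":{"plan":{"type":"array","items":{"type":"object","properties":{"translation":{"type":"array","items":{"type":"number"}},"angular":{"type":"array","items":{"type":"number"}},"fingers":{"type":"number"}}}}},"required":["plan"]}

```bash
mkdir -p pics; cat > h.py <<'E'
import numpy as np, cv2
from cell import env
from scipy.spatial.transform import Rotation as Rot
def K(p):
    f=p["pixels"].shape[0]/2/np.tan(np.radians(p["fovy"])/2)
    return np.array([[f,0,p["cx"]],[0,f,p["cy"]],[0,0,1.]]),np.array([p["k1"],0,0,0.])
def proj(p,X):
    k,d=K(p); r,_=cv2.Rodrigues(np.array(p["R"]))
    return cv2.projectPoints(np.atleast_2d(np.array(X,float)),r,np.array(p["t"],float),k,d)[0][:,0]
def ray(p,uv):
    k,d=K(p); R=np.array(p["R"]);t=np.array(p["t"])
    s=cv2.undistortPoints(np.array(uv,float).reshape(-1,1,2),k,d)[:,0]
    return -R.T@t,np.c_[s,np.ones(len(s))]@R
def atz(p,uv,z):
    o,d=ray(p,uv); return o+d*((z-o[2])/d[:,2])[:,None]
E
python3 - <<'E'
from h import *
print(env.pinch_z); o=env.get_obs(); print({k:np.round(v,3) for k,v in o.items()})
ims=[]
for n in ["side","top"]:
    p=env.capture(n); cv2.imwrite(f"pics/{n}0.png",p["pixels"])
    print(n,p["fovy"],p["cx"],p["cy"],p["k1"],np.round(-np.array(p["R"]).T@p["t"],3),np.round(p["R"],3).tolist())
    for th in ["mill","spindle_seat","lid","lid_tab","collar","spacer","cup","jar","bowl","shiitake_e"]:
        for b in env.spot_in(th,p)[:3]: print(th,np.round(b["box"],0),round(b["score"],2))
    ims.append(p["pixels"])
cv2.imwrite("pics/both.png",cv2.resize(np.vstack(ims),None,fx=.78,fy=.78))
E
```

```text
-0.0187
{'time_s': np.float64(0.0), 'q': array([ 1.255,  0.468, -0.012,  1.604,  0.006,  1.071, -0.056]), 'joint_velocities': array([ 0.   , -0.   , -0.001, -0.   , -0.002,  0.001,  0.001]), 'joint_efforts': array([ 0.0000e+00, -5.3238e+01,  2.2000e-02, -2.5130e+01,  1.1000e-02,
        8.0000e-03, -0.0000e+00]), 'tcp_pos': array([ 0.175, -0.625,  0.23 ]), 'tool_rot': array([ 0.991,  0.136, -0.   , -0.001]), 'ft_force': array([ 0.498, -0.251,  0.205]), 'wrist_torque': array([ 0.006,  0.027, -0.027]), 'grip_force': np.float64(0.0), 'finger_gap': np.float64(0.085)}
side 45.11514130428576 248.85955397334885 194.55381405603652 -0.06928465171256487 [ 0.165 -1.139  0.781] [[0.953, -0.301, -0.014], [-0.166, -0.487, -0.857], [0.252, 0.82, -0.514]]
mill [275. 199.  67.  57.] 0.9
mill [282. 183.  14.  25.] 0.38
spindle_seat [281. 182.  15.  22.] 0.52
lid [220. 170.  49.  29.] 0.9
lid_tab [221. 169.  50.  22.] 0.78
lid_tab [282. 184.  13.  29.] 0.45
collar [302. 244.  21.  17.] 0.71
collar [277. 259.  23.  22.] 0.61
spacer [274. 163.  14.   7.] 0.52
cup [351. 253.  30.  36.] 0.63
jar [228. 320.  33.  48.] 0.7
shiitake_e [294. 174.  15.  12.] 0.43
top 56.41446965528564 254.5009654650396 187.21056136434478 -0.011859891010098971 [ 0.348 -0.006  1.19 ] [[-0.019, -1.0, -0.023], [-0.988, 0.022, -0.153], [0.154, 0.02, -0.988]]
mill [267. 172.  50.  69.] 0.63
spindle_seat [268. 158.   7.  15.] 0.4
spindle_seat [212. 134.  20.  18.] 0.21
lid [175. 202.  50.  54.] 0.92
collar [337. 194.  14.  20.] 0.59
collar [213. 133.  18.  18.] 0.56
collar [324. 167.  19.  16.] 0.44
spacer [175. 141.  14.  11.] 0.61
cup [356. 136.  21.  18.] 0.84
jar [404. 250.  30.  23.] 0.74
bowl [130. 262.  33.  36.] 0.69
shiitake_e [212. 134.  14.  20.] 0.56
```

View pics/top0.png

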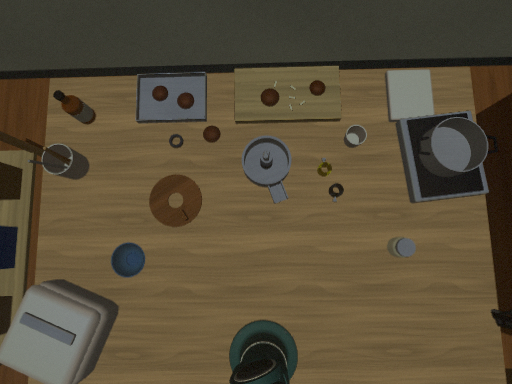

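View pics/side0.png

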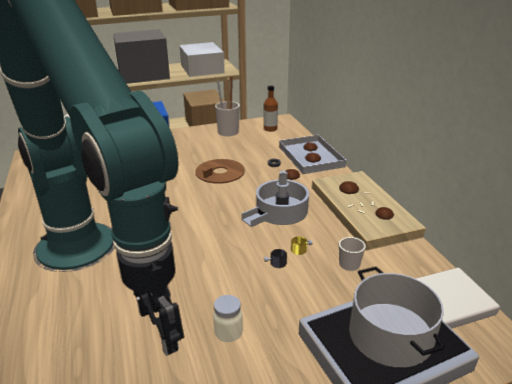

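The top picture shows the mill at (267,160) with its chute towards (280,200), and the lid at (175,200) with its tab at about (185,212). Taken for the collar could be: the dark hub with screw at (336,190), the yellow one at (325,169), and the plain ring (spacer) at (176,141). I choose the dark one at (336,190). In the side view it sits at (278,259), screw pointing left at (266,261).

```bash
python3 - <<'E'
from h import *
t=env.capture("top"); w=env.capture("wrist"); s=env.capture("side")
def a(n,uv,z): print(n,np.round(atz(t,[uv],z)[0],3))
a("mill rim",(267,162),.07); a("spindle top",(267,153),.14); a("chute tip",(281,201),.03)
a("lid",(175,200),.014); a("tab",(185,212),.03);a("collar",(336,189),.03);a("screw",(335,199),.016);a("yellow",(325,169),.03)
a("cup",(356,135),.065);a("jar",(404,247),.08);a("spacer",(176,141),.014);a("mush",(212,134),.03)
o=env.get_obs(); Rt=Rot.from_quat(o["tool_rot"]).as_matrix()
Rw=np.array(w["R"]); c=-Rw.T@w["t"]
print("cam in tool",np.round(Rt.T@(c-o["tcp_pos"]),4),np.round(Rw@Rt,3).tolist(),w["fovy"],w["cx"],w["cy"],w["k1"],np.round(Rt,3).tolist())
P=t["pixels"]; A=cv2.resize(P[115:235,140:360],None,fx=3.6,fy=3.6,interpolation=cv2.INTER_CUBIC)
cv2.imwrite("pics/topcrop.png",cv2.convertScaleAbs(A,alpha=1.5,beta=20))
E
```

```text
mill rim [ 0.603 -0.025  0.07 ]
spindle top [ 0.615 -0.025  0.14 ]
chute tip [ 0.481 -0.068  0.03 ]
lid [0.494 0.283 0.014]
tab [0.452 0.245 0.03 ]
collar [ 0.517 -0.249  0.03 ]
screw [ 0.486 -0.247  0.016]
yellow [ 0.584 -0.216  0.03 ]
cup [ 0.687 -0.316  0.065]
jar [ 0.327 -0.435  0.08 ]
spacer [0.697 0.282 0.014]
mush [0.713 0.157 0.03 ]
cam in tool [ 7.45e-02 -1.00e-04 -1.43e-01] [[-0.001, 1.0, 0.001], [-0.957, -0.0, -0.291], [-0.291, -0.001, 0.957]] 61.5987258342245 250.07751719901245 193.88911202956356 -0.004887807303505744 [[0.963, 0.269, 0.0], [0.269, -0.963, -0.0], [0.0, 0.0, -1.0]]
```

View pics/topcrop.png

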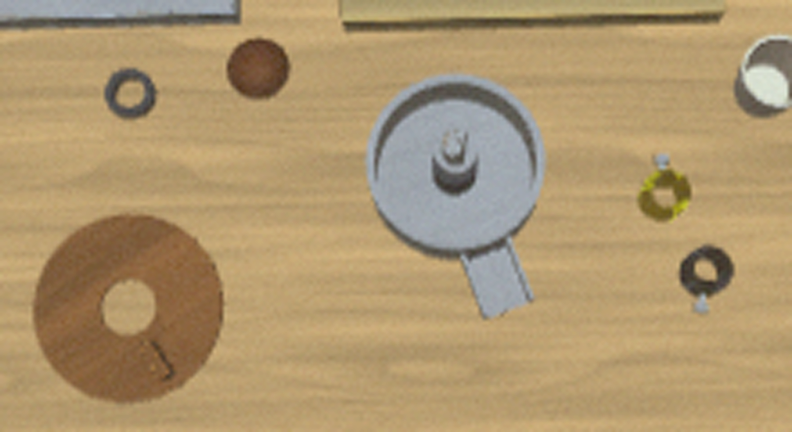

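Request:
carry_out([
  {"translation": [2.8, -1.8, -0.4], "angular": [0, 0, 0], "fingers": 1},
  {"translation": [4, -2.6, 0], "angular": [0, 0, 0], "fingers": 1},
  {"translation": [4, -2.6, 0], "angular": [0, 0, 0], "fingers": 1},
  {"translation": [4, -2.6, 0], "angular": [0, 0, 0], "fingers": 1},
  {"translation": [4, -2.6, 0], "angular": [0, 0, 0], "fingers": 1},
])

```text
time_s: 1.75
tcp_pos: [0.3243, -0.4564, 0.2355]
tool_rot: [0.991, 0.136, 0.0, 0.0]
ft_force: [0.7, -0.9, 0.0]
finger_gap: 0.0858
grip_force: 0.0
```

Request:
carry_out([
  {"translation": [4, -2.6, 0], "angular": [0, 0, 0], "fingers": 1},
  {"translation": [4, -2.6, 0], "angular": [0, 0, 0], "fingers": 1},
  {"translation": [4, -2.6, 0], "angular": [0, 0, 0], "fingers": 1},
  {"translation": [4, -2.6, 0], "angular": [0, 0, 0], "fingers": 1},
  {"translation": [4, -2.6, 0], "angular": [0, 0, 0], "fingers": 1},
])

```text
time_s: 2.25
tcp_pos: [0.482, -0.2773, 0.2356]
tool_rot: [0.991, 0.136, 0.0, 0.0]
ft_force: [-0.5, -0.5, -0.2]
finger_gap: 0.0852
grip_force: 0.0
```

```bash
python3 - <<'E'
from h import *
o=env.get_obs(); print(o["time_s"],np.round(o["tcp_pos"],3),np.round(o["q"],2))
p=env.capture("wrist"); cv2.imwrite("pics/w1.png",p["pixels"])
for b in env.spot_in("collar",p)[:3]: print(np.round(b["box"],0),round(b["score"],2),np.round(atz(p,[b["box"][:2]],.025)[0],3))
E
```

```text
2.25 [ 0.482 -0.277  0.236] [ 0.63  0.32 -0.21  1.82  0.08  1.01 -0.9 ]
[237. 136.  39.  52.] 0.77 [ 0.51  -0.254  0.025]
[221.  42.  40.  63.] 0.64 [ 0.596 -0.215  0.025]
```

View pics/w1.png

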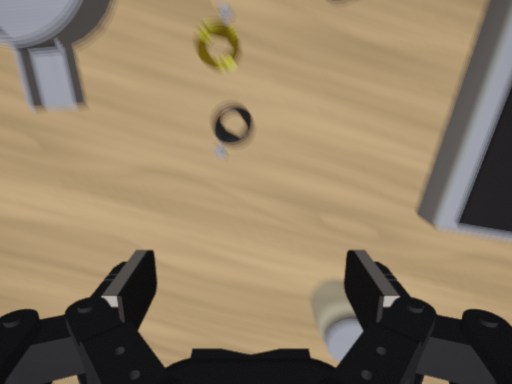

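The dark collar is at (234,124) with its screw at (221,150), towards the camera's bottom. The yellow one sits at (217,45). The choice is confirmed. Next I look at the mill on the way to the lid.

Request:
carry_out([
  {"translation": [3, -4, -0.5], "angular": [0, 0, 0], "fingers": 1},
  {"translation": [3, -4, -0.5], "angular": [0, 0, 0], "fingers": 1},
  {"translation": [3, -4, -0.5], "angular": [0, 0, 0], "fingers": 1},
  {"translation": [3, -4, -0.5], "angular": [0, 0, 0], "fingers": 1},
  {"translation": [3, -4, 0], "angular": [0, 0, 0], "fingers": 1},
])

```text
time_s: 2.85
tcp_pos: [0.572, -0.0455, 0.2562]
tool_rot: [0.991, 0.136, 0.001, 0.0]
ft_force: [1.1, -0.7, -0.7]
finger_gap: 0.0854
grip_force: 0.0
```

Request:
carry_out([
  {"translation": [0, -1.4, 0], "angular": [0, 0, 0], "fingers": 1},
  {"translation": [0, 0, 0], "angular": [0, 0, 0], "fingers": 1},
  {"translation": [0, 0, 0], "angular": [0, 0, 0], "fingers": 1},
])

```text
time_s: 3.15
tcp_pos: [0.5669, -0.0351, 0.255]
tool_rot: [0.991, 0.135, -0.0, 0.001]
ft_force: [0.1, -0.5, 0.2]
finger_gap: 0.0856
grip_force: 0.0
```

```bash
python3 - <<'E'
from h import *
import pickle
o=env.get_obs(); print(o["time_s"],np.round(o["tcp_pos"],3),np.round(o["q"],2))
p=env.capture("wrist"); pickle.dump(p,open("mill.pkl","wb"))
cv2.imwrite("pics/w2.png",cv2.resize(p["pixels"],None,fx=1.5,fy=1.5))
for t in ["mill","spindle_seat"]:
  for b in env.spot_in(t,p)[:3]: print(t,np.round(b["box"],0),round(b["score"],2))
E
```

```text
3.15 [ 0.567 -0.035  0.255] [ 0.26  0.33 -0.32  1.77  0.12  1.06 -1.4 ]
mill [251. 134. 160. 204.] 0.74
mill [253. 125.  40.  42.] 0.72
spindle_seat [252. 126.  36.  38.] 0.66
spindle_seat [ 29. 146.  58. 129.] 0.4
```

View pics/w2.png

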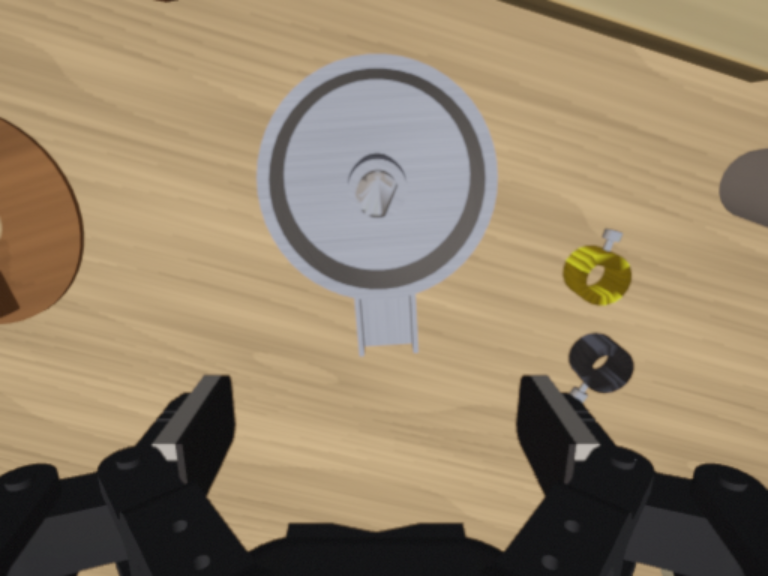

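The mill's bowl is centred at about (251,117) in the wrist frame, with the chute running down to (258,232). The spindle at (252,128) shows a facet towards the lower right. I fit the mill numerically and zoom in on the spindle.

```bash
cat >> h.py <<'E'
from scipy.optimize import least_squares
def fit(p,model,x0,lo=60,hi=140,s=2):
    """model(params)->Nx3 world pts lying on edges; chamfer fit, s=upsampling-free smoothing"""
    g=cv2.GaussianBlur(cv2.cvtColor(p["pixels"],cv2.COLOR_BGR2GRAY),(0,0),1)
    e=cv2.Canny(g,lo,hi); D=cv2.distanceTransform(255-e,cv2.DIST_L2,5)
    def f(x):
        uv=proj(p,model(x)).astype(np.float32)
        return np.minimum(cv2.remap(D,uv[:,:1],uv[:,1:],cv2.INTER_LINEAR,borderValue=10)[:,0],12)
    r=least_squares(f,x0,loss="soft_l1",f_scale=1.,diff_step=1e-3,x_scale=[.002,.002]+[.03]*(len(x0)-2))
    return r.x,np.median(f(r.x)),np.mean(f(r.x))
def circ(x,y,z,r,n=120):
    a=np.linspace(0,2*np.pi,n,endpoint=False); return np.c_[x+r*np.cos(a),y+r*np.sin(a),np.full(n,z)]
def seg(P,Q,n=40): return np.linspace(P,Q,n)
def place(pts,x,y,yaw): return np.asarray(pts)@Rot.from_euler("z",yaw).as_matrix().T+[x,y,0]
def millm(v):
    ch=np.vstack([seg((-.09,s*.024,.038),(-.137,s*.024,.038)) for s in(1,-1)])
    return np.vstack([circ(v[0],v[1],.07,.08),circ(v[0],v[1],.07,.072),place(ch,*v)])
def draw(p,pts,name,c,half,k,col=(0,255,0)):
    x0,y0=int(c[0]-half[0]),int(c[1]-half[1]); I=p["pixels"][y0:y0+2*half[1],x0:x0+2*half[0]]
    A=cv2.resize(I,None,fx=k,fy=k,interpolation=cv2.INTER_CUBIC); B=A.copy()
    for u in (proj(p,pts)-[x0,y0]+.5)*k: cv2.circle(B,tuple(int(q) for q in u),1,col,-1)
    return np.hstack([A,B])
E
python3 - <<'E'
from h import *
import pickle
p=pickle.load(open("mill.pkl","rb"))
for lo in (20,40,60):
    v,m,a=fit(p,millm,[.605,-.025,.32],lo,2*lo+10); print(np.round(v,4),m,a)
c=proj(p,[v[0],v[1],.14])[0]
print(c,proj(p,[v[0],v[1],.1])[0])
I=draw(p,np.vstack([circ(v[0],v[1],.14,.012,60),circ(v[0],v[1],.1,.018,80)]),"",c,(28,28),7)
J=draw(p,millm(v),"",(252,135),(98,88),2)
cv2.imwrite("pics/sp.png",cv2.convertScaleAbs(np.vstack([I[:,:784],cv2.resize(J[:196*0+352,:],(784,352))[:200*0+208+0]]) if 0 else I,alpha=1.0))
E
```

```text
[ 0.6134 -0.023   0.3381] 1.84375 2.9008973
[ 0.6132 -0.0231  0.2281] 7.600788 6.1045375
[ 0.6132 -0.0231  0.2281] 7.600788 6.1045375
[251.2708122  131.10604702] [251.09937207 126.46663742]
```

View pics/sp.png

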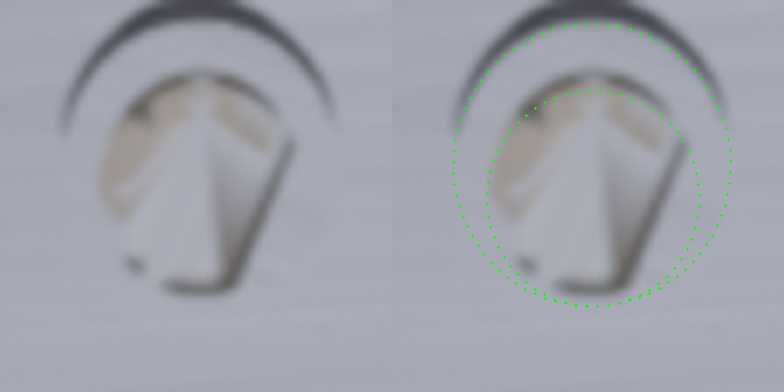

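The flange circle fits well, so the axis is at (0.613, -0.023). The flat's edge runs from (290,145) to (235,285) in the crop, so its normal has azimuth about -95° against the chute's -160.6°. The spindle is at about +1.14 rad. Now the lid.

Request:
carry_out([
  {"translation": [-0.5, -4.3, 0.5], "angular": [0, 0, 0], "fingers": 1},
  {"translation": [-0.5, -4.3, 0.5], "angular": [0, 0, 0], "fingers": 1},
  {"translation": [-0.5, -4.3, 0.5], "angular": [0, 0, 0], "fingers": 1},
  {"translation": [-0.5, -4.3, 0.5], "angular": [0, 0, 0], "fingers": 1},
  {"translation": [-0.5, -4.3, 0.5], "angular": [0, 0, 0], "fingers": 1},
])

```text
time_s: 3.8
tcp_pos: [0.4851, 0.1668, 0.2302]
tool_rot: [0.991, 0.134, 0.0, 0.0]
ft_force: [0.6, 0.2, 0.3]
finger_gap: 0.0853
grip_force: 0.0
```

Request:
carry_out([
  {"translation": [-0.5, -4.3, 0.5], "angular": [0, 0, 0], "fingers": 1},
  {"translation": [-0.5, -4.2, 0.5], "angular": [0, 0, 0], "fingers": 1},
  {"translation": [0, 0, 0.5], "angular": [0, 0, -0.12], "fingers": 1},
  {"translation": [0, 0, 0.5], "angular": [0, 0, -0.12], "fingers": 1},
  {"translation": [0, 0, 0.5], "angular": [0, 0, -0.12], "fingers": 1},
])

```text
time_s: 4.3
tcp_pos: [0.4534, 0.2452, 0.205]
tool_rot: [0.95, 0.313, 0.0, 0.0]
ft_force: [0.0, 0.7, -0.7]
finger_gap: 0.0855
grip_force: 0.0
```

Request:
carry_out([
  {"translation": [0, 0, 0], "angular": [0, 0, -0.1], "fingers": 1},
  {"translation": [0, 0, 0], "angular": [0, 0, 0], "fingers": 1},
  {"translation": [0, 0, 0], "angular": [0, 0, 0], "fingers": 1},
])

```text
time_s: 4.6
tcp_pos: [0.4535, 0.2452, 0.2052]
tool_rot: [0.934, 0.356, 0.0, 0.0]
ft_force: [-0.1, -0.2, -0.4]
finger_gap: 0.0858
grip_force: 0.0
```

```bash
cat >> h.py <<'E'
def lidm(v):
    x,y,w=v; z=.044
    c=[(-.078,-.006,z),(-.042,-.006,z),(-.042,.006,z),(-.078,.006,z)]
    t=np.vstack([seg(c[i],c[(i+1)%4],25) for i in range(4)])
    return np.vstack([circ(x,y,.014,.088),circ(x,y,.014,.026,60),place(t,*v)])
def show(o): print(round(float(o["time_s"]),2),"tcp",np.round(o["tcp_pos"],4),"yaw_x",round(float(np.degrees(np.arctan2(*Rot.from_quat(o["tool_rot"]).as_matrix()[[1,0],0]))),2),"tilt",np.round(Rot.from_quat(o["tool_rot"]).as_matrix()[:2,2],3),"q",np.round(o["q"],2),"F",np.round(o["ft_force"],1),"gap",round(float(o["finger_gap"]),4),round(float(o["grip_force"]),1))
E
python3 - <<'E'
from h import *
import pickle
show(env.get_obs())
p=env.capture("wrist"); pickle.dump(p,open("lid.pkl","wb"))
for b in env.spot_in("lid_tab",p)[:2]: print(np.round(b["box"],0),round(b["score"],2))
for lo in (20,40,70):
    v,m,a=fit(p,lidm,[.494,.283,np.radians(42)],lo,2*lo+10); print(np.round(v,4),np.degrees(v[2]),m,a)
A=p["pixels"].copy()
for u in proj(p,lidm(v)): cv2.circle(A,tuple(int(round(q)) for q in u),0,(0,255,0),-1)
cv2.imwrite("pics/lid.png",cv2.resize(A,None,fx=1.5,fy=1.5))
E
```

```text
4.6 tcp [0.4535 0.2452 0.2052] yaw_x 41.72 tilt [ 0. -0.] q [-0.1   0.33 -0.55  1.93  0.22  0.94 -1.6 ] F [-0.1 -0.2 -0.4] gap 0.0858 0.0
[254. 109. 175. 179.] 0.93
[0.4951 0.2822 0.6848] 39.23888937616664 0.375 1.0660315
[0.4953 0.2822 0.5448] 31.217537027742512 0.38183594 1.6230391
[0.4953 0.2822 0.5418] 31.044738435524533 0.39257812 1.6494694
```

View pics/lid.png

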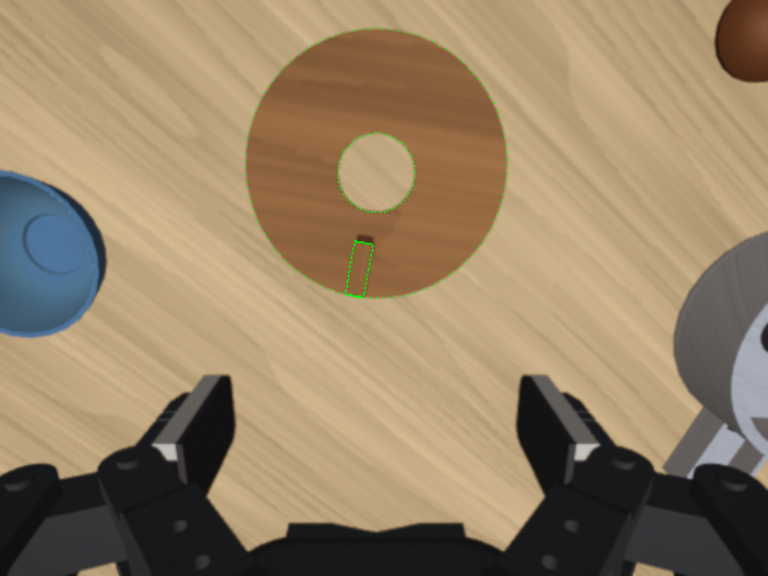

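The lid's outer rim and hole fit exactly, so its centre is (0.495, 0.282). The tab's dark inner face is at (243,159) in native pixels. I check the tab's direction separately because its sides have little contrast.

```bash
python3 - <<'E'
from h import *
import pickle
p=pickle.load(open("lid.pkl","rb"))
q=atz(p,[(365/1.5,243/1.5)],.044)[0]; c=np.array([.4953,.2822,0]); d=q-c
print(q,np.hypot(*d[:2]),np.degrees(np.arctan2(-d[1],-d[0])))
g=cv2.GaussianBlur(cv2.cvtColor(p["pixels"],cv2.COLOR_BGR2GRAY),(0,0),.8).astype(float)
G=np.hypot(cv2.Sobel(g,6,1,0),cv2.Sobel(g,6,0,1)).astype(np.float32)
for w in range(20,50,2):
    t=lidm([*c[:2],np.radians(w)])[180:]; uv=proj(p,t).astype(np.float32)
    print(w,np.round(cv2.remap(G,uv[:,:1],uv[:,1:],1).reshape(4,25).mean(1),1))
A=p["pixels"][140:205,215:280]; A=cv2.resize(A,None,fx=7,fy=7,interpolation=cv2.INTER_CUBIC)
cv2.imwrite("pics/tab.png",cv2.convertScaleAbs(A,alpha=2.2,beta=-80))
E
```

```text
[0.4595931  0.25948314 0.044     ] 0.04232066335672816 32.464667885032284
20 [ 25.2  44.6  12.7 128.7]
22 [ 23.2  57.8  13.  129.7]
24 [ 20.1  71.7  13.6 132.1]
26 [ 21.   85.9  13.1 136.7]
28 [ 24.2  99.2  13.1 143.3]
30 [ 39.1 107.4  24.8 148.6]
32 [ 38.2 109.5  25.2 157.4]
34 [ 26.  105.   21.5 160.3]
36 [ 18.5  93.7  19.4 158. ]
38 [ 17.6  82.8  21.5 155.5]
40 [ 16.6  70.1  29.6 153.4]
42 [ 15.8  54.4  36.8 151.4]
44 [ 14.1  39.8  33.5 147.6]
46 [ 13.4  27.4  24.  141.2]
48 [ 14.   18.8  24.8 137.2]
```

View pics/tab.png

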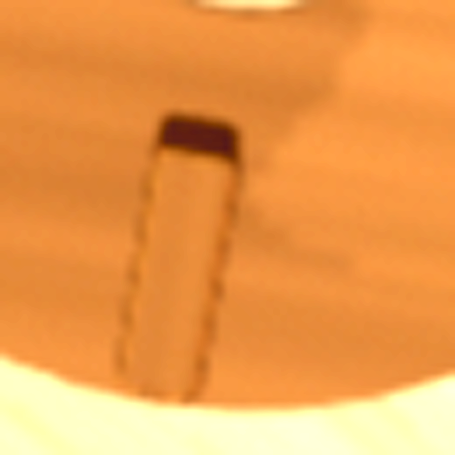

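The tab is sharp in the crop and its yaw is 31.5°, with the inner face 42.3 mm from the axis as it should be. I descend onto the tab and close.

Request:
carry_out([
  {"translation": [0, 0, 0], "angular": [0, 0, -0.09], "fingers": 1},
  {"translation": [0, 0, 0], "angular": [0, 0, -0.09], "fingers": 1},
  {"translation": [-0.5, -1.0, 3], "angular": [0, 0, 0], "fingers": 0.8},
  {"translation": [0, 0, 4], "angular": [0, 0, 0], "fingers": 0.6},
  {"translation": [0, 0, 4], "angular": [0, 0, 0], "fingers": 0.6},
])

```text
time_s: 5.2
tcp_pos: [0.4425, 0.2484, 0.0947]
tool_rot: [0.898, 0.44, 0.001, 0.0]
ft_force: [0.5, -0.4, -1.2]
finger_gap: 0.0514
grip_force: 0.0
```

Request:
carry_out([
  {"translation": [0, 0, 4], "angular": [0, 0, 0], "fingers": 0.6},
  {"translation": [0, 0, 2.6], "angular": [0, 0, 0], "fingers": 0.6},
  {"translation": [0, 0, 1], "angular": [0, 0, 0], "fingers": 0.6},
  {"translation": [0, 0, 0], "angular": [0, 0, 0], "fingers": 0.6},
  {"translation": [0, 0, 0], "angular": [0, 0, 0], "fingers": 0.4},
])

```text
time_s: 5.7
tcp_pos: [0.4426, 0.2491, 0.0202]
tool_rot: [0.898, 0.441, 0.001, -0.0]
ft_force: [0.3, 0.2, 0.1]
finger_gap: 0.0381
grip_force: 0.0
```

Request:
carry_out([
  {"translation": [0, 0, 0], "angular": [0, 0, 0], "fingers": 0.2},
  {"translation": [0, 0, 0], "angular": [0, 0, 0], "fingers": 0},
  {"translation": [0, 0, 0], "angular": [0, 0, 0], "fingers": 0},
  {"translation": [0, 0, 0], "angular": [0, 0, 0], "fingers": 0},
  {"translation": [0, 0, 0], "angular": [0, 0, 0], "fingers": 0},
])

```text
time_s: 6.2
tcp_pos: [0.4436, 0.2491, 0.021]
tool_rot: [0.898, 0.44, 0.002, 0.0]
ft_force: [0.0, -0.4, 6.5]
finger_gap: 0.0104
grip_force: 60.5
```

I turned the tool the wrong way: its yaw is 52° and the tab's was 31.5°. The lid may have turned into the pads, so I check before lifting.

```bash
python3 - <<'E'
from h import *
o=env.get_obs(); show(o)
for n in ("top","wrist"):
    p=env.capture(n)
    for y in (31,52):
        c=np.array([.4436,.2491])+.06*np.array([np.cos(np.radians(y)),np.sin(np.radians(y))])
        m=lambda v: np.vstack([circ(v[0],v[1],.014,.088),circ(v[0],v[1],.014,.026,60)])
        for lo in (20,50):
            v,md,a=fit(p,m,c,lo,2*lo+10); d=v-[.4436,.2491]; print(n,y,np.round(v,4),md,a,np.hypot(*d),np.degrees(np.arctan2(d[1],d[0])))
E
```

```text
6.2 tcp [0.4436 0.2491 0.021 ] yaw_x 52.23 tilt [0.004 0.002] q [-0.23  0.61 -0.43  2.05  0.47  0.57 -1.65] F [ 0.  -0.4  6.5] gap 0.0104 60.5
top 31 [0.4829 0.2985] 2.3791986 3.7700026 0.063097862511237 51.47012004217211
top 31 [0.4828 0.2979] 2.2968478 4.120859 0.0626094058003605 51.24811318766805
top 52 [0.4851 0.3092] 2.1096206 3.6937222 0.07298396263408517 55.384546619549525
top 52 [0.4831 0.2979] 2.3554926 4.126504 0.0628133127894311 50.97837475692756
wrist 31 [0.4952 0.2799] 12.0 10.289326 0.06014423536786885 30.829343828904673
wrist 31 [0.4799 0.2954] 0.55078125 2.695369 0.05879021358309907 51.92534329048402
wrist 52 [0.4798 0.2954] 0.53125 2.6266518 0.05877596839950012 51.966624975738014
wrist 52 [0.4798 0.2954] 0.5625 2.6994057 0.05873646491058442 51.99730233765436
```

The lid turned into the grip: its axis lies 58.8 mm ahead along tool x, yaw 52°, with the pads flat on the tab. I lift, carry it to the mill and turn the tab to the side opposite the chute.

Request:
carry_out([
  {"translation": [0, 0, -1], "angular": [0, 0, 0], "fingers": 0},
  {"translation": [0, 0, -3], "angular": [0, 0, 0], "fingers": 0},
  {"translation": [0, 0, -5], "angular": [0, 0, 0], "fingers": 0},
  {"translation": [0, 0, -5], "angular": [0, 0, 0], "fingers": 0},
  {"translation": [0, 0, -4.5], "angular": [0, 0, 0], "fingers": 0},
])

```text
time_s: 6.8
tcp_pos: [0.4412, 0.2483, 0.207]
tool_rot: [0.897, 0.441, 0.0, 0.0]
ft_force: [2.0, 0.7, -2.7]
finger_gap: 0.0107
grip_force: 59.2
```

Request:
carry_out([
  {"translation": [0, 1.7, 0], "angular": [0, 0, 0], "fingers": 0},
  {"translation": [-0.7, 3.5, 0], "angular": [0, 0, 0], "fingers": 0},
  {"translation": [-0.7, 4, 0], "angular": [0, 0, -0.0], "fingers": 0},
  {"translation": [-0.8, 4, 0], "angular": [0, 0, 0], "fingers": 0},
  {"translation": [-0.8, 4, 0], "angular": [0, 0, 0], "fingers": 0},
])

```text
time_s: 7.3
tcp_pos: [0.5598, 0.1174, 0.2037]
tool_rot: [0.898, 0.441, -0.001, 0.0]
ft_force: [0.8, 0.9, -1.3]
finger_gap: 0.0107
grip_force: 59.3
```

Request:
carry_out([
  {"translation": [-0.8, 4, 0], "angular": [0, 0, 0], "fingers": 0},
  {"translation": [-0.8, 4, 0], "angular": [0, 0, 0], "fingers": 0},
  {"translation": [-0.8, 4, 0], "angular": [0, 0, 0], "fingers": 0},
  {"translation": [-0.8, 4, 0], "angular": [0, 0, 0], "fingers": 0},
  {"translation": [0, 0, 0], "angular": [0, 0, -0.07], "fingers": 0},
])

```text
time_s: 7.8
tcp_pos: [0.6688, -0.0123, 0.2025]
tool_rot: [0.884, 0.468, -0.001, 0.002]
ft_force: [-1.0, -0.7, -2.7]
finger_gap: 0.0108
grip_force: 59.3
```

Request:
carry_out([
  {"translation": [0, 0, 0], "angular": [0, 0, -0.14], "fingers": 0},
  {"translation": [0, 0, 0], "angular": [0, 0, -0.14], "fingers": 0},
  {"translation": [0, 0, 0], "angular": [0, 0, -0.14], "fingers": 0},
  {"translation": [0, 0, 0], "angular": [0, 0, -0.14], "fingers": 0},
  {"translation": [0, 0, 0], "angular": [0, 0, -0.14], "fingers": 0},
])

```text
time_s: 8.3
tcp_pos: [0.6658, -0.0045, 0.2033]
tool_rot: [0.664, 0.747, -0.001, -0.001]
ft_force: [0.1, -0.1, -1.7]
finger_gap: 0.0107
grip_force: 59.3
```

Request:
carry_out([
  {"translation": [0, 0, 0], "angular": [0, 0, -0.14], "fingers": 0},
  {"translation": [0, 0, 0], "angular": [0, 0, -0.14], "fingers": 0},
  {"translation": [0, 0, 0], "angular": [0, 0, -0.14], "fingers": 0},
  {"translation": [0, 0, 0], "angular": [0, 0, -0.14], "fingers": 0},
  {"translation": [0, 0, 0], "angular": [0, 0, -0.14], "fingers": 0},
])

```text
time_s: 8.8
tcp_pos: [0.6659, -0.0046, 0.2033]
tool_rot: [0.368, 0.93, -0.001, -0.001]
ft_force: [0.8, -0.3, -2.7]
finger_gap: 0.0106
grip_force: 59.3
```

Request:
carry_out([
  {"translation": [0, 0, 0], "angular": [0, 0, -0.14], "fingers": 0},
  {"translation": [0, 0, 0], "angular": [0, 0, -0.14], "fingers": 0},
  {"translation": [0, 0, 0], "angular": [0, 0, -0.14], "fingers": 0},
  {"translation": [0, 0, 0], "angular": [0, 0, -0.14], "fingers": 0},
  {"translation": [0, 0, 0], "angular": [0, 0, -0.14], "fingers": 0},
])

```text
time_s: 9.3
tcp_pos: [0.666, -0.0046, 0.2033]
tool_rot: [0.027, 1.0, -0.0, -0.001]
ft_force: [-0.1, -0.0, -1.9]
finger_gap: 0.0105
grip_force: 59.3
```

Request:
carry_out([
  {"translation": [0, 0, 0], "angular": [0, 0, -0.14], "fingers": 0},
  {"translation": [0, 0, 0], "angular": [0, 0, -0.14], "fingers": 0},
  {"translation": [0, 0, 0], "angular": [0, 0, -0.1], "fingers": 0},
  {"translation": [0, 0, 0], "angular": [0, 0, 0], "fingers": 0},
  {"translation": [0, 0, 0], "angular": [0, 0, 0], "fingers": 0},
])

```text
time_s: 9.8
tcp_pos: [0.6662, -0.0042, 0.2035]
tool_rot: [-0.159, 0.987, 0.0, -0.001]
ft_force: [-0.8, 0.3, -1.4]
finger_gap: 0.011
grip_force: 59.3
```

```bash
cat >> h.py <<'E'
def heldm(o,v):
    "lid held: v = offset along tool x, y of lid axis; pitch about tool y; TCP-to-lid-origin height 21mm"
    R=Rot.from_quat(o["tool_rot"]).as_matrix()
    L=np.vstack([circ(0,0,.014,.088),circ(0,0,.014,.026,60)])
    L=L*[1,-1,-1]+[0,0,0]            # lid frame -> tool axes (x along tool x, z down)
    tab=np.array([-.0588,0,-.021]); L=Rot.from_euler("yx",[v[2],v[3]]).apply(L-tab)+[v[0]-.0588,v[1],0]
    return L@R.T+o["tcp_pos"]
E
python3 - <<'E'
from h import *
import pickle
o=env.get_obs(); show(o); p=env.capture("wrist"); s=env.capture("side"); pickle.dump((o,p,s),open("held.pkl","wb"))
for lo in (20,50):
    v,m,a=fit(p,lambda v:heldm(o,v),[.0588,0,0,0],lo,2*lo+10); print(np.round(v,4),m,a)
A=p["pixels"].copy()
for u in proj(p,heldm(o,v)): cv2.circle(A,tuple(int(round(q)) for q in u),0,(0,255,0),-1)
cv2.imwrite("pics/held.png",cv2.resize(np.hstack([A,s["pixels"][90:300,150:430][:,:280] if 0 else cv2.resize(s["pixels"][100:292,160:416],(512,384))]),(800,300)))
E
```

```text
9.8 tcp [ 0.6662 -0.0042  0.2035] yaw_x -161.76 tilt [-0.001 -0.   ] q [ 0.6   0.77 -1.02  1.54  0.68  1.22  1.35] F [-0.8  0.3 -1.4] gap 0.011 59.3
[ 0.0582  0.0004 -0.0094  0.0058] 0.69140625 2.744442
[ 0.0582  0.0006 -0.008   0.0099] 0.59375 2.785346
```

View pics/held.png

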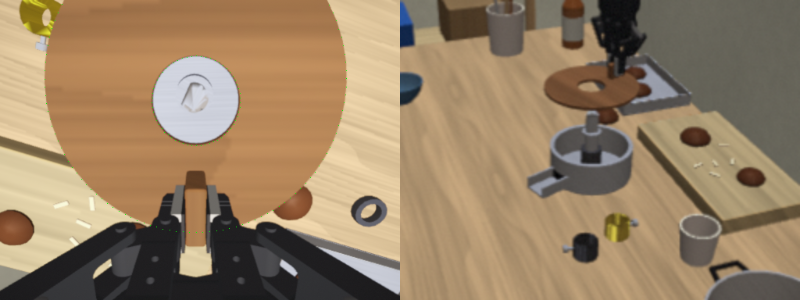

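The lid hangs level over the mill with the spindle visible through its hole at (195,97). The side view shows the tab opposite the chute. Before lowering, I cross-check the mill's axis with the other cameras.

```bash
python3 - <<'E'
from h import *
import pickle
o,p,s=pickle.load(open("held.pkl","rb")); m=pickle.load(open("mill.pkl","rb")); t=env.capture("top")
t["pixels"]=cv2.imread("pics/top0.png"); s=dict(s); s["pixels"]=cv2.imread("pics/side0.png")
rim=lambda v:circ(v[0],v[1],.07,.08)
for n,q in(("wrist",m),("top",t),("side",s)):
    for lo in (15,30):
        for M,nm in ((rim,"rim"),(lambda v:np.vstack([rim(v),circ(v[0],v[1],.07,.072)]),"rims")):
            v,a,b=fit(q,M,[.613,-.023],lo,2*lo+10); print(n,nm,lo,np.round(v,4),round(float(a),2),round(float(b),2))
    v,a,b=fit(q,millm,[.612,-.023,.338],15,40); print(n,"yaw",np.round(v,4),np.degrees(v[2]),a,b)
for q,n in((m,"w"),(p,"held")):
    for lo in (10,20):
        v,a,b=fit(q,lambda v:circ(v[0],v[1],.1,.018),[.613,-.023],lo,2*lo+10); print("flange",n,np.round(v,4),round(float(a),2),round(float(b),2))
E
```

```text
wrist rim 15 [ 0.6221 -0.0229] 1.95 2.79
wrist rims 15 [ 0.6139 -0.023 ] 0.58 2.15
wrist rim 30 [ 0.5984 -0.0249] 9.25 7.25
wrist rims 30 [ 0.6133 -0.023 ] 3.94 4.17
wrist yaw [ 0.614  -0.023   0.3463] 19.84283473181849 1.184082 2.1645634
top rim 15 [ 0.6028 -0.0233] 0.41 0.74
top rims 15 [ 0.6028 -0.023 ] 0.68 0.83
top rim 30 [ 0.6026 -0.0221] 0.43 0.73
top rims 30 [ 0.6026 -0.022 ] 0.66 0.85
top yaw [ 0.6036 -0.0233  0.3741] 21.434481496151953 0.625 0.7785036
side rim 15 [ 0.606  -0.0245] 0.87 0.95
side rims 15 [ 0.61   -0.0239] 0.77 0.89
side rim 30 [ 0.6092 -0.0265] 0.92 1.09
side rims 30 [ 0.611  -0.0241] 0.72 0.94
side yaw [ 0.6086 -0.0261  0.36  ] 20.62709846163007 0.6248047 0.7524437
flange w [ 0.6171 -0.0214] 0.73 1.6
flange w [ 0.6171 -0.0214] 0.73 1.6
flange held [ 0.6112 -0.0232] 0.96 2.04
flange held [ 0.6112 -0.0234] 1.0 2.11
```

```bash
python3 - <<'E'
from h import *
import pickle
o,p,s=pickle.load(open("held.pkl","rb")); m=pickle.load(open("mill.pkl","rb"))
g=cv2.cvtColor(m["pixels"],cv2.COLOR_BGR2GRAY)
print("col251 rows", [(r,int(g[r,251])) for r in list(range(30,62,1))])
print("col251 low", [(r,int(g[r,251])) for r in list(range(172,206,1))])
print("row117 L", g[117,160:195].tolist(),"R",g[117,310:340].tolist())
for x in(.603,.608,.613):
    for z,r in((.07,.08),(.07,.072),(.1,.018)):
        u=proj(m,circ(x,-.023,z,r,360)); print(x,z,r,np.round([u[:,0].min(),u[:,0].max(),u[:,1].min(),u[:,1].max()],1))
E
```

```text
col251 rows [(30, 147), (31, 149), (32, 151), (33, 152), (34, 151), (35, 156), (36, 162), (37, 165), (38, 167), (39, 167), (40, 168), (41, 168), (42, 167), (43, 165), (44, 158), (45, 128), (46, 81), (47, 74), (48, 72), (49, 73), (50, 73), (51, 77), (52, 107), (53, 147), (54, 165), (55, 167), (56, 167), (57, 167), (58, 166), (59, 165), (60, 167), (61, 167)]
col251 low [(172, 171), (173, 171), (174, 171), (175, 171), (176, 171), (177, 172), (178, 169), (179, 148), (180, 114), (181, 91), (182, 90), (183, 90), (184, 90), (185, 89), (186, 88), (187, 88), (188, 88), (189, 88), (190, 88), (191, 90), (192, 118), (193, 153), (194, 165), (195, 167), (196, 169), (197, 168), (198, 168), (199, 169), (200, 170), (201, 170), (202, 170), (203, 170), (204, 170), (205, 170)]
row117 L [164, 163, 162, 162, 161, 160, 159, 159, 159, 159, 162, 167, 170, 170, 171, 171, 170, 170, 160, 128, 86, 80, 80, 80, 79, 79, 81, 81, 96, 137, 164, 167, 167, 167, 167] R [170, 169, 158, 128, 98, 92, 92, 92, 92, 92, 92, 91, 97, 130, 160, 168, 169, 169, 169, 169, 169, 171, 171, 171, 172, 172, 171, 171, 171, 170]
0.603 0.07 0.08 [168.6 327.8  47.3 208.6]
0.603 0.07 0.072 [176.6 319.8  56.5 201.6]
0.603 0.1 0.018 [228.4 267.6 117.3 156.8]
0.608 0.07 0.08 [169.6 329.5  41.6 204.4]
0.608 0.07 0.072 [177.6 321.4  51.  197.3]
0.608 0.1 0.018 [229.8 269.2 111.8 151.7]
0.613 0.07 0.08 [170.6 331.2  36.  200.1]
0.613 0.07 0.072 [178.6 323.1  45.4 193. ]
0.613 0.1 0.018 [231.2 270.7 106.2 146.5]
```

The bowl's inner rim is sharp in the wrist view and gives the axis as (0.613, -0.023). The top and side fits were biased by the outer wall's foot. Now I lower.

Request:
carry_out([
  {"translation": [-0.18, -0.16, 1], "angular": [0, 0, 0], "fingers": 0},
  {"translation": [0, 0, 3], "angular": [0, 0, 0], "fingers": 0},
  {"translation": [0, 0, 3], "angular": [0, 0, 0], "fingers": 0},
  {"translation": [0, 0, 2.5], "angular": [0, 0, 0], "fingers": 0},
  {"translation": [0, 0, 1], "angular": [0, 0, 0], "fingers": 0},
])

```text
time_s: 10.45
tcp_pos: [0.6671, -0.0052, 0.0956]
tool_rot: [-0.16, 0.987, 0.0, -0.002]
ft_force: [-0.3, 0.1, -2.0]
finger_gap: 0.0108
grip_force: 59.2
```

Request:
carry_out([
  {"translation": [0, 0, 0.4], "angular": [0, 0, 0], "fingers": 0},
  {"translation": [0, 0, 0.3], "angular": [0, 0, 0], "fingers": 0},
  {"translation": [0, 0, 0], "angular": [0, 0, 0], "fingers": 0},
])

```text
time_s: 10.75
tcp_pos: [0.6694, -0.0044, 0.093]
tool_rot: [-0.16, 0.987, -0.0, 0.001]
ft_force: [0.1, -0.4, -2.1]
finger_gap: 0.0105
grip_force: 59.2
```

Request:
carry_out([
  {"translation": [0, 0, 0.3], "angular": [0, 0, 0], "fingers": 0},
  {"translation": [0, 0, 0], "angular": [0, 0, 0], "fingers": 0},
])

```text
time_s: 10.95
tcp_pos: [0.669, -0.0047, 0.0896]
tool_rot: [-0.16, 0.987, -0.0, 0.0]
ft_force: [-0.1, -0.0, -1.2]
finger_gap: 0.0112
grip_force: 59.2
```

```bash
python3 - <<'E'
from h import *
o=env.get_obs(); show(o); p=env.capture("wrist")
v,m,a=fit(p,lambda v:heldm(o,v),[.0588,0,0,0],30,70); print(np.round(v,4),m,a)
E
```

```text
10.95 tcp [ 0.669  -0.0047  0.0896] yaw_x -161.61 tilt [ 0.001 -0.   ] q [ 0.55  0.89 -0.93  1.61  0.79  1.06  1.29] F [-0.1 -0.  -1.2] gap 0.0112 59.2
[ 0.0582  0.0003 -0.0073  0.0017] 0.6732422 2.729744
```

The spigot's edge is at about 68.6 mm with no contact force, so it is entering the bowl.

Request:
carry_out([
  {"translation": [0, 0, 0.25], "angular": [0, 0, 0], "fingers": 0},
  {"translation": [0, 0, 0], "angular": [0, 0, 0], "fingers": 0},
])

```text
time_s: 11.2
tcp_pos: [0.6687, -0.0047, 0.0865]
tool_rot: [-0.16, 0.987, -0.0, -0.0]
ft_force: [-0.7, -0.3, -2.7]
finger_gap: 0.0111
grip_force: 59.2
```

Request:
carry_out([
  {"translation": [0, 0, 0.2], "angular": [0, 0, 0], "fingers": 0},
  {"translation": [0, 0, 0], "angular": [0, 0, 0], "fingers": 0},
])

```text
time_s: 11.4
tcp_pos: [0.6686, -0.0047, 0.0843]
tool_rot: [-0.16, 0.987, 0.0, -0.0]
ft_force: [-0.2, -0.2, -2.1]
finger_gap: 0.0107
grip_force: 59.2
```

Request:
carry_out([
  {"translation": [0, 0, 0.2], "angular": [0, 0, 0], "fingers": 0},
  {"translation": [0, 0, 0], "angular": [0, 0, 0], "fingers": 0},
])

```text
time_s: 11.6
tcp_pos: [0.669, -0.0046, 0.0832]
tool_rot: [-0.16, 0.987, -0.0, 0.0]
ft_force: [-0.6, -0.4, 3.0]
finger_gap: 0.0111
grip_force: 59.9
```

Contact at the expected height: the lid is seated. I release it, rise and look.

Request:
carry_out([
  {"translation": [0, 0, 0], "angular": [0, 0, 0], "fingers": 0.2},
  {"translation": [0, 0, 0], "angular": [0, 0, 0], "fingers": 0.4},
  {"translation": [0, 0, 0], "angular": [0, 0, 0], "fingers": 0.5},
  {"translation": [0, 0, -1], "angular": [0, 0, 0], "fingers": 0.5},
  {"translation": [0, 0, -3], "angular": [0, 0, 0], "fingers": 0.5},
])

```text
time_s: 12.1
tcp_pos: [0.667, -0.0051, 0.1207]
tool_rot: [-0.16, 0.987, 0.0, -0.003]
ft_force: [0.0, -1.1, 0.4]
finger_gap: 0.0426
grip_force: 0.0
```

Request:
carry_out([
  {"translation": [0, 0, -4], "angular": [0, 0, 0], "fingers": 0.5},
  {"translation": [0, 0, -4], "angular": [0, 0, 0], "fingers": 0.5},
  {"translation": [2, 0, -1], "angular": [0, 0, 0], "fingers": 0.5},
  {"translation": [0, 0, 0], "angular": [0, 0, 0], "fingers": 0.5},
  {"translation": [0, 0, 0], "angular": [0, 0, 0], "fingers": 0.5},
])

```text
time_s: 12.6
tcp_pos: [0.6499, -0.0114, 0.2129]
tool_rot: [-0.16, 0.987, -0.0, 0.0]
ft_force: [0.5, -0.4, -0.0]
finger_gap: 0.0428
grip_force: 0.0
```

```bash
cat >> h.py <<'E'
def seatm(v,z=.076): return np.vstack([circ(v[0],v[1],z,.088),circ(v[0],v[1],z,.026,60)])
E
python3 - <<'E'
from h import *
import pickle
o=env.get_obs(); show(o); p=env.capture("wrist"); s=env.capture("side"); t=env.capture("top"); pickle.dump((o,p,s,t),open("seat.pkl","wb"))
for n,q in(("wrist",p),("side",s),("top",t)):
    v,m,a=fit(q,seatm,[.613,-.023],25,60); print(n,np.round(v,4),m,a)
    z=min(np.arange(.066,.1,.002),key=lambda z:fit(q,lambda v:seatm(v,z),[.613,-.023],25,60)[2]); print("best z",z)
for lo in(10,20,30):
    v,m,a=fit(p,lambda v:circ(v[0],v[1],.1,.018),[.613,-.023],lo,2*lo+10); print("flange",np.round(v,4),m,a)
c=proj(p,[.613,-.023,.12])[0].astype(int); print(c)
I=p["pixels"][c[1]-26:c[1]+26,c[0]-26:c[0]+26]; x,y=c-26
A=cv2.resize(I,None,fx=11,fy=11,interpolation=cv2.INTER_CUBIC)
J=cv2.resize(s["pixels"][140:240,230:330],(572,572),interpolation=cv2.INTER_CUBIC)
cv2.imwrite("pics/spin2.png",np.hstack([A,J])[:,:1144]) 
cv2.imwrite("pics/spin2.png",cv2.resize(np.hstack([A,J]),(800,400))); print("crop origin",x,y,"scale",400/52)
E
```

```text
12.6 tcp [ 0.6499 -0.0114  0.2129] yaw_x -161.63 tilt [ 0.001 -0.001] q [ 0.63  0.74 -1.04  1.57  0.67  1.22  1.36] F [ 0.5 -0.4 -0. ] gap 0.0428 0.0
wrist [ 0.613  -0.0228] 0.40722656 0.5006952
best z 0.07400000000000001
side [ 0.6122 -0.0221] 0.46972656 0.5469885
best z 0.07200000000000001
top [ 0.6097 -0.0213] 0.46826172 1.29877
best z 0.066
flange [ 0.6153 -0.0276] 1.2189181 1.3273206
flange [ 0.6152 -0.0277] 1.2462436 1.3586502
flange [ 0.6141 -0.0221] 1.1158203 1.7250668
[250 146]
crop origin 224 120 scale 7.6923076923076925
```

The lid is seated and level: the wrist and side views both put its axis at (0.613, -0.023) at the seated height. Now I go over the spindle, line the pads up with the flat and grip.

Request:
carry_out([
  {"translation": [2, 0, 0], "angular": [0, 0, 0], "fingers": 0.5},
  {"translation": [1.85, 0.05, 0], "angular": [0, 0, 0], "fingers": 0.5},
  {"translation": [0, 0, 0], "angular": [0, 0, 0.137], "fingers": 0.5},
  {"translation": [0, 0, 0], "angular": [0, 0, 0.137], "fingers": 0.5},
  {"translation": [0, 0, 0], "angular": [0, 0, 0.137], "fingers": 0.5},
])

```text
time_s: 13.25
tcp_pos: [0.613, -0.0225, 0.2117]
tool_rot: [0.048, 0.999, 0.0, -0.001]
ft_force: [0.0, -0.0, -0.4]
finger_gap: 0.0427
grip_force: 0.0
```

Request:
carry_out([
  {"translation": [0, 0, 3], "angular": [0, 0, 0], "fingers": 0.5},
  {"translation": [0, 0, 2], "angular": [0, 0, 0], "fingers": 0.5},
  {"translation": [0, 0, 0], "angular": [0, 0, 0], "fingers": 0.5},
  {"translation": [0, 0, 0], "angular": [0, 0, 0], "fingers": 0.5},
])

```text
time_s: 13.65
tcp_pos: [0.6132, -0.0221, 0.1623]
tool_rot: [0.045, 0.999, 0.0, -0.001]
ft_force: [-0.5, -0.2, -0.0]
finger_gap: 0.0426
grip_force: 0.0
```

```bash
python3 - <<'E'
from h import *
import pickle
o=env.get_obs(); show(o); p=env.capture("wrist"); pickle.dump((o,p),open("sp3.pkl","wb"))
# spindle top centroid: dark/bright contrast; check where the tool axis at z=.14 projects and flange
print(proj(p,[[*o["tcp_pos"][:2],.14],[.613,-.023,.14],[.613,-.023,.1]]))
for lo in(10,20,30):
    v,m,a=fit(p,lambda v:circ(v[0],v[1],.1,.018),[.613,-.023],lo,2*lo+10); print("flange",np.round(v,4),m,a)
for b in env.spot_in("spindle_seat",p)[:2]: print(np.round(b["box"],0),b["score"])
E
```

```text
13.65 tcp [ 0.6132 -0.0221  0.1623] yaw_x 174.88 tilt [-0.001  0.001] q [ 0.63  0.7  -0.94  1.71  0.63  1.07  0.97] F [-0.5 -0.2 -0. ] gap 0.0426 0.0
[[249.49110896 234.39731824]
 [247.82551106 234.18321589]
 [248.1318201  210.00991268]]
flange [ 0.6139 -0.0228] 0.453125 1.2347392
flange [ 0.6138 -0.0227] 0.46875 1.2541262
flange [ 0.614  -0.0228] 0.49609375 1.7327118
[249. 214.  53.  70.] 0.96
```

The flange fits at (0.6139, -0.0228) from close by, within 1 mm of the tool axis. I descend and grip.

Request:
carry_out([
  {"translation": [-0.07, -0.07, 3], "angular": [0, 0, 0], "fingers": 0.5},
  {"translation": [0, 0, 2], "angular": [0, 0, 0], "fingers": 0.5},
  {"translation": [0, 0, 0.6], "angular": [0, 0, 0], "fingers": 0.4},
  {"translation": [0, 0, 0], "angular": [0, 0, 0], "fingers": 0.3},
  {"translation": [0, 0, 0], "angular": [0, 0, 0], "fingers": 0},
])

```text
time_s: 14.25
tcp_pos: [0.6143, -0.0219, 0.1079]
tool_rot: [0.045, 0.999, 0.001, 0.001]
ft_force: [-0.6, 2.5, -3.0]
finger_gap: 0.0188
grip_force: 59.0
```

Request:
carry_out([
  {"translation": [0, 0, 0], "angular": [0, 0, 0], "fingers": 0},
  {"translation": [0, 0, 0], "angular": [0, 0, 0], "fingers": 0},
  {"translation": [0, 0, 0], "angular": [0, 0, 0], "fingers": 0},
])

```text
time_s: 14.55
tcp_pos: [0.6144, -0.0221, 0.1078]
tool_rot: [0.045, 0.999, 0.001, 0.001]
ft_force: [-0.2, 4.1, 2.6]
finger_gap: 0.0186
grip_force: 59.9
```

```bash
python3 - <<'E'
from h import *
o=env.get_obs(); show(o); print(o["wrist_torque"])
import pickle
m=pickle.load(open("mill.pkl","rb")); _,p,s,t=pickle.load(open("seat.pkl","rb"))
# chute yaw, axis fixed, chute edges only (side walls top outer/inner + end)
def ch(yaw,y): return place(np.vstack([seg((-.1,sg*.024,.038),(-.137,sg*.024,.038),60) for sg in(1,-1)]),.6135,-.0228,yaw)
for n,q in(("w",m),("top",t),("side",s),("w2",env.capture("wrist"))):
    g=cv2.GaussianBlur(cv2.cvtColor(q["pixels"],cv2.COLOR_BGR2GRAY),(0,0),.8).astype(float)
    G=np.hypot(cv2.Sobel(g,6,1,0),cv2.Sobel(g,6,0,1)).astype(np.float32)
    sc=[]
    for w in np.arange(14,27,.5):
        uv=proj(q,ch(np.radians(w),0)).astype(np.float32); sc.append(cv2.remap(G,uv[:,:1],uv[:,1:],1).reshape(2,60).mean(1))
    sc=np.array(sc); w=np.arange(14,27,.5); print(n,w[sc.argmax(0)],w[sc.sum(1).argmax()],np.round(sc.max(0),0))
E
```

```text
14.55 tcp [ 0.6144 -0.0221  0.1078] yaw_x 174.89 tilt [0.002 0.001] q [ 0.6   0.76 -0.88  1.74  0.69  0.98  0.93] F [-0.2  4.1  2.6] gap 0.0186 59.9
[ 1.00241829  0.17700449 -0.02781178]
w [21. 18.] 21.0 [59. 43.]
top [20.5 15. ] 18.5 [38. 46.]
side [22.  19.5] 21.0 [197. 185.]
w2 [19.  17.5] 17.5 [ 60. 163.]
```

The gap of 18.6 mm (pads read about 1.2 mm under) means the grip is across flat and back. I refine the chute's direction with cross profiles before turning.

```bash
python3 - <<'E'
from h import *
import pickle
m=pickle.load(open("mill.pkl","rb")); _,p,s,t=pickle.load(open("seat.pkl","rb"))
yy=np.arange(-.036,.0361,.002); yaw=np.radians(19.8)
for n,q in(("w",m),("top",t),("side",s)):
    g=cv2.cvtColor(q["pixels"],cv2.COLOR_BGR2GRAY).astype(np.float32); print(n)
    for x in (-.105,-.118,-.130):
        P=place(np.c_[np.full(len(yy),x),yy,np.full(len(yy),.038)],.6138,-.0232,yaw); uv=proj(q,P).astype(np.float32)
        print(x,cv2.remap(g,uv[:,:1],uv[:,1:],1)[:,0].astype(int).tolist())
E
```

```text
w
-0.105 [163, 162, 161, 161, 161, 160, 164, 167, 156, 153, 169, 169, 169, 168, 169, 169, 169, 168, 167, 169, 169, 169, 168, 168, 169, 167, 165, 164, 138, 162, 169, 170, 171, 171, 171, 171, 170]
-0.118 [159, 157, 155, 154, 155, 156, 161, 166, 157, 151, 169, 168, 169, 168, 169, 168, 168, 168, 167, 168, 169, 168, 167, 167, 168, 167, 164, 163, 139, 162, 167, 162, 164, 166, 168, 169, 170]
-0.13 [170, 169, 169, 168, 167, 167, 168, 168, 158, 151, 165, 165, 166, 163, 160, 162, 164, 166, 166, 167, 167, 167, 168, 170, 171, 173, 172, 170, 149, 162, 168, 167, 167, 166, 167, 168, 168]
top
-0.105 [111, 111, 111, 113, 115, 116, 114, 110, 97, 82, 94, 108, 109, 109, 109, 108, 108, 108, 108, 107, 108, 109, 109, 110, 109, 108, 108, 108, 107, 107, 104, 95, 94, 102, 106, 104, 102]
-0.118 [109, 110, 109, 109, 108, 107, 107, 105, 101, 90, 87, 102, 110, 110, 110, 110, 109, 108, 108, 109, 108, 109, 109, 108, 108, 108, 107, 107, 107, 108, 97, 87, 96, 102, 106, 107, 108]
-0.13 [106, 106, 106, 105, 105, 105, 106, 108, 98, 88, 93, 102, 107, 109, 110, 110, 109, 109, 109, 110, 109, 108, 109, 108, 108, 107, 108, 107, 106, 107, 101, 88, 95, 109, 109, 108, 107]
side
-0.105 [78, 78, 78, 81, 89, 99, 113, 124, 136, 149, 149, 151, 153, 148, 139, 127, 115, 102, 90, 81, 77, 77, 77, 78, 78, 80, 84, 95, 111, 130, 149, 154, 153, 153, 153, 152, 151]
-0.118 [77, 78, 79, 80, 82, 91, 110, 133, 153, 155, 156, 155, 154, 153, 150, 141, 122, 100, 82, 79, 77, 76, 76, 76, 76, 78, 86, 97, 115, 133, 144, 149, 149, 147, 145, 145, 145]
-0.13 [77, 76, 77, 79, 85, 96, 114, 133, 145, 153, 155, 155, 155, 153, 147, 136, 119, 103, 90, 81, 77, 76, 76, 76, 77, 79, 81, 94, 109, 126, 143, 152, 155, 156, 156, 155, 155]
```

The chute's wall lines stay constant along its length at 19.8°, so the chute points to -160.2°. The flat is at -95.1°, so I turn it 1.136 rad clockwise about the spindle axis, which lies 2 mm off the grip centre.

Request:
carry_out([
  {"translation": [-0.025, 0, 0], "angular": [0, 0, 0.126], "fingers": 0},
  {"translation": [-0.025, 0, 0], "angular": [0, 0, 0.126], "fingers": 0},
  {"translation": [-0.025, 0, 0], "angular": [0, 0, 0.126], "fingers": 0},
  {"translation": [-0.025, 0, 0], "angular": [0, 0, 0.126], "fingers": 0},
  {"translation": [-0.025, 0, 0], "angular": [0, 0, 0.126], "fingers": 0},
])

```text
time_s: 15.1
tcp_pos: [0.6152, -0.023, 0.1077]
tool_rot: [0.354, 0.935, 0.0, 0.0]
ft_force: [-1.4, 3.9, 3.8]
finger_gap: 0.0186
grip_force: 60.0
```

Request:
carry_out([
  {"translation": [-0.025, 0, 0], "angular": [0, 0, 0.126], "fingers": 0},
  {"translation": [-0.025, 0, 0], "angular": [0, 0, 0.126], "fingers": 0},
  {"translation": [-0.025, 0, 0], "angular": [0, 0, 0.126], "fingers": 0},
  {"translation": [-0.025, 0, 0], "angular": [0, 0, 0.128], "fingers": 0},
  {"translation": [0, 0, 0], "angular": [0, 0, 0], "fingers": 0},
])

```text
time_s: 15.6
tcp_pos: [0.6154, -0.0239, 0.1077]
tool_rot: [0.575, 0.818, -0.0, 0.0]
ft_force: [-2.9, 4.2, 4.8]
finger_gap: 0.0182
grip_force: 60.3
```

```bash
python3 - <<'E'
from h import *
o=env.get_obs(); show(o); print(o["wrist_torque"])
E
```

```text
15.6 tcp [ 0.6154 -0.0239  0.1077] yaw_x 109.77 tilt [-0.    -0.001] q [ 0.44  0.66 -0.63  1.75  0.48  0.9  -0.05] F [-2.9  4.2  4.8] gap 0.0182 60.3
[ 0.91621586  0.88275265 -0.034458  ]
```

The flat now faces -160.2°. I release, rise and go to the collar.

Request:
carry_out([
  {"translation": [0, 0, 0], "angular": [0, 0, 0], "fingers": 0.2},
  {"translation": [0, 0, 0], "angular": [0, 0, 0], "fingers": 0.4},
  {"translation": [0, 0, 0], "angular": [0, 0, 0], "fingers": 0.5},
  {"translation": [0, 0, -1], "angular": [0, 0, 0], "fingers": 0.5},
  {"translation": [0, 0, -2], "angular": [0, 0, 0], "fingers": 0.5},
])

```text
time_s: 16.1
tcp_pos: [0.6146, -0.0256, 0.1359]
tool_rot: [0.575, 0.818, -0.001, -0.001]
ft_force: [0.5, -0.8, -0.1]
finger_gap: 0.0428
grip_force: 0.0
```

Request:
carry_out([
  {"translation": [0, 0, -4], "angular": [0, 0, 0], "fingers": 0.5},
  {"translation": [0, 0, -4], "angular": [0, 0, 0], "fingers": 0.5},
  {"translation": [-3, -2.85, 0], "angular": [0, 0, 0], "fingers": 0.7},
  {"translation": [-3, -2.85, 0], "angular": [0, 0, 0], "fingers": 0.9},
  {"translation": [-3, -2.85, 0], "angular": [0, 0, 0], "fingers": 0.9},
])

```text
time_s: 16.6
tcp_pos: [0.5651, -0.14, 0.2177]
tool_rot: [0.575, 0.818, -0.0, 0.001]
ft_force: [1.0, -0.6, 0.2]
finger_gap: 0.0768
grip_force: 0.0
```

Request:
carry_out([
  {"translation": [-3, -2.85, 0], "angular": [0, 0, 0], "fingers": 0.9},
  {"translation": [-3, -2.85, 0], "angular": [0, 0, 0], "fingers": 0.9},
  {"translation": [-3, -2.85, 0], "angular": [0, 0, 0], "fingers": 0.9},
  {"translation": [0, 0, 0], "angular": [0, 0, -0.144], "fingers": 0.9},
  {"translation": [0, 0, 0], "angular": [0, 0, -0.144], "fingers": 0.9},
])

```text
time_s: 17.1
tcp_pos: [0.5145, -0.2545, 0.2173]
tool_rot: [0.451, 0.893, -0.001, 0.0]
ft_force: [1.2, 0.0, 0.1]
finger_gap: 0.0769
grip_force: 0.0
```

Request:
carry_out([
  {"translation": [0, 0, 0], "angular": [0, 0, -0.144], "fingers": 0.9},
  {"translation": [0, 0, 0], "angular": [0, 0, -0.144], "fingers": 0.9},
  {"translation": [0, 0, 0], "angular": [0, 0, -0.144], "fingers": 0.9},
  {"translation": [0, 0, 0], "angular": [0, 0, -0.144], "fingers": 0.9},
  {"translation": [0, 0, 0], "angular": [0, 0, -0.144], "fingers": 0.9},
])

```text
time_s: 17.6
tcp_pos: [0.5153, -0.2526, 0.2173]
tool_rot: [0.106, 0.994, -0.001, 0.0]
ft_force: [-0.7, 0.3, -0.1]
finger_gap: 0.0769
grip_force: 0.0
```

Request:
carry_out([
  {"translation": [0, 0, 0], "angular": [0, 0, -0.144], "fingers": 0.9},
  {"translation": [0, 0, 0], "angular": [0, 0, 0], "fingers": 0.9},
  {"translation": [0, 0, 0], "angular": [0, 0, 0], "fingers": 0.9},
])

```text
time_s: 17.9
tcp_pos: [0.5153, -0.2524, 0.2169]
tool_rot: [0.039, 0.999, -0.0, 0.0]
ft_force: [-1.0, 0.1, 0.2]
finger_gap: 0.0768
grip_force: 0.0
```

```bash
cat >> h.py <<'E'
def colm(v):
    a=np.arccos(9.5/13.5); b=np.linspace(a,2*np.pi-a,70)
    bore=np.c_[.0135*np.cos(b),.0135*np.sin(b),np.full(70,.03)]
    fl=seg((.0095,.00959,.03),(.0095,-.00959,.03),30)
    hd=np.vstack([seg((.038,-.007,.016),(.038,.007,.016),20)]+[seg((.034,s*.007,.016),(.038,s*.007,.016),8) for s in(1,-1)])
    return np.vstack([circ(v[0],v[1],.03,.022),place(np.vstack([bore,fl,hd]),*v)])
E
python3 - <<'E'
from h import *
import pickle
o=env.get_obs(); show(o); p=env.capture("wrist"); pickle.dump((o,p),open("col.pkl","wb"))
bs=env.spot_in("collar",p)[:3]
for b in bs: print(np.round(b["box"],0),round(b["score"],2),np.round(atz(p,[b["box"][:2]],.02)[0],3))
g=cv2.cvtColor(p["pixels"],cv2.COLOR_BGR2GRAY)
best=[]
for x in(.510,.516,.522):
  for y in(-.256,-.249,-.243):
    for w in range(150,211,10):
      v,m,a=fit(p,colm,[x,y,np.radians(w)],30,80); best.append((a,m,*np.round(v,4)))
best.sort(); 
for b in best[:6]: print(b,np.degrees(b[4]))
v=best[0][2:]; c=proj(p,[v[0],v[1],.03])[0]; print("px",c)
cv2.imwrite("pics/col.png",draw(p,colm(v),"",c,(42,42),4.7))
E
```

```text
17.9 tcp [ 0.5153 -0.2524  0.2169] yaw_x 175.55 tilt [ 0. -0.] q [ 1.1   0.55 -0.95  1.76  0.5   1.09  1.48] F [-1.   0.1  0.2] gap 0.0768 0.0
[252. 162.  42.  58.] 0.82 [ 0.509 -0.249  0.02 ]
[288. 233.  39.  50.] 0.78 [ 0.595 -0.215  0.02 ]
(np.float32(1.2650521), np.float32(0.78125), np.float64(0.5151), np.float64(-0.2508), np.float64(2.939)) 168.39229598894894
(np.float32(1.2659214), np.float32(0.8125), np.float64(0.5151), np.float64(-0.2508), np.float64(2.934)) 168.10581709138356
(np.float32(1.26636), np.float32(0.8142578), np.float64(0.515), np.float64(-0.2509), np.float64(2.9342)) 168.11727624728616
(np.float32(1.2663672), np.float32(0.8125), np.float64(0.5151), np.float64(-0.2508), np.float64(2.9367)) 168.26051569606886
(np.float32(1.2665379), np.float32(0.82988286), np.float64(0.515), np.float64(-0.2509), np.float64(2.9326)) 168.02560300006522
(np.float32(1.2665547), np.float32(0.8125), np.float64(0.515), np.float64(-0.2509), np.float64(2.9329)) 168.04279173391916
px [251.24031239 169.47954916]
```

```bash
python3 - <<'E'
from h import *
import pickle
o,p=pickle.load(open("col.pkl","rb"))
hsv=cv2.cvtColor(p["pixels"],cv2.COLOR_BGR2HSV); c=np.array([.515,-.2508])
uv=proj(p,[[*c,.016]])[0]
m=((hsv[...,1]<45)&(hsv[...,2]>90)).astype(np.uint8); 
rr,cc=np.mgrid[:384,:512]; m&=((np.hypot(rr-uv[1],cc-uv[0])<60)).astype(np.uint8)
n,l,st,ce=cv2.connectedComponentsWithStats(m)
for i in range(1,n):
    if st[i,4]>6:
        w=atz(p,[ce[i]],.016)[0]; d=w[:2]-c; print(st[i].tolist(),np.round(ce[i],1),np.round(w,4),"r",round(np.hypot(*d),4),"az",round(np.degrees(np.arctan2(d[1],d[0])),1))
dk=(hsv[...,2]<75)&(np.hypot(rr-uv[1],cc-uv[0])<45); print("dark centroid",cc[dk].mean(),rr[dk].mean(),dk.sum(),"ext",cc[dk].min(),cc[dk].max(),rr[dk].min(),rr[dk].max())
u=proj(p,circ(*c,.03,.022)); v=proj(p,circ(*c,0,.022)); print(u.min(0),u.max(0),v.min(0),v.max(0))
y0=int(uv[1])-5
print(hsv[y0+5:y0+75:4,225:285:4,2])
E
```

```text
[249, 133, 13, 17, 146] [254.7 139.6] [ 0.4862 -0.2449  0.016 ] r 0.0294 az 168.4
dark centroid 251.12589559877176 169.03172978505629 977 ext 232 271 147 190
[230.20248144 148.41184144] [272.26375316 189.58378045] [231.75614887 144.2421547 ] [270.51331762 182.37873128]
[[193 192  59  73 191 195 195 196 197 195  37  38 195 196 195]
 [196 193  36  34 169 196 196 197 197 175  35  38 189 201 200]
 [200 198  36  35  39 186 199 198 184  42  36  36 194 197 198]
 [201 201  59  38  39  39  45  53  58  40  37  56 200 200 199]
 [203 203 192  37  40  39  39  52  56  60  71 171 193 192 192]
 [198 198 198 178  38  39  40  45  62  70 153 192 191 191 190]
 [200 198 197 196 192 153  89  78 144 187 189 189 188 188 189]
 [196 196 196 196 195 194 194 197 199 201 201 202 202 202 202]
 [195 194 199 202 202 201 201 201 201 201 201 200 200 199 198]
 [203 203 202 201 200 199 199 198 197 196 196 196 195 195 195]
 [200 200 201 202 203 204 204 204 204 204 204 203 202 197 123]
 [202 201 201 200 199 198 198 197 196 195 195 194 174 194 135]
 [192 192 191 190 190 189 190 191 192 194 196 210 186 186 158]
 [190 191 193 192 191 190 189 188 188 188 189 212 199 158 175]
 [191 191 192 192 193 192 191 189 188 186 183 193 198 185 176]
 [181 180 179 178 179 180 183 185 187 191 191 138 161 153 198]
 [196 197 197 198 199 198 199 199 198 197 197 112 106 147 140]
 [189 189 190 190 190 190 189 189 188 188 187 115 109 116 109]]
```

View pics/col.png

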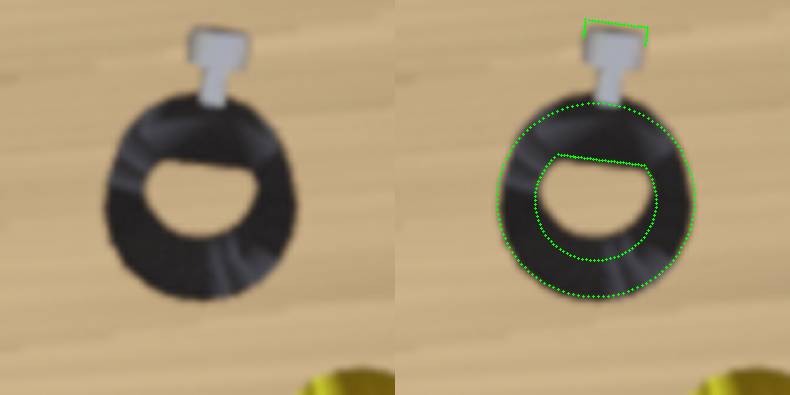

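The collar is at (0.515, -0.2508). The overlay matches the D-bore flat and the screw head: screw direction 168.4°, head at r ≈ 30–38 mm as described. I turn to match and grip it.

Request:
carry_out([
  {"translation": [0.05, 0.16, 4], "angular": [0, 0, 0.125], "fingers": 0.8},
  {"translation": [0, 0, 4], "angular": [0, 0, 0], "fingers": 0.8},
  {"translation": [0, 0, 4], "angular": [0, 0, 0], "fingers": 0.8},
  {"translation": [0, 0, 4], "angular": [0, 0, 0], "fingers": 0.8},
  {"translation": [0, 0, 2], "angular": [0, 0, 0], "fingers": 0.8},
])

```text
time_s: 18.5
tcp_pos: [0.5132, -0.2498, 0.0335]
tool_rot: [0.1, 0.995, 0.0, -0.002]
ft_force: [-0.0, 0.2, -0.2]
finger_gap: 0.0683
grip_force: 0.0
```

Request:
carry_out([
  {"translation": [0, 0, 1.5], "angular": [0, 0, 0], "fingers": 0.8},
  {"translation": [0, 0, 1.0], "angular": [0, 0, 0], "fingers": 0.8},
  {"translation": [0, 0, 0.6], "angular": [0, 0, 0], "fingers": 0.8},
  {"translation": [0, 0, 0.2], "angular": [0, 0, 0], "fingers": 0.8},
  {"translation": [0, 0, 0], "angular": [0, 0, 0], "fingers": 0.8},
])

```text
time_s: 19.0
tcp_pos: [0.5155, -0.2504, 0.0043]
tool_rot: [0.099, 0.995, -0.0, 0.0]
ft_force: [0.2, 0.2, -0.0]
finger_gap: 0.0689
grip_force: 0.0
```

```bash
python3 -c "
from h import *
show(env.get_obs())"
```

```text
19.0 tcp [ 0.5155 -0.2504  0.0043] yaw_x 168.59 tilt [ 0.001 -0.001] q [ 0.91  0.8  -0.69  1.88  0.75  0.74  1.16] F [ 0.2  0.2 -0. ] gap 0.0689 0.0
```

Request:
carry_out([
  {"translation": [0, 0, 0], "angular": [0, 0, 0], "fingers": 0.65},
  {"translation": [0, 0, 0], "angular": [0, 0, 0], "fingers": 0.5},
  {"translation": [0, 0, 0], "angular": [0, 0, 0], "fingers": 0.2},
  {"translation": [0, 0, 0], "angular": [0, 0, 0], "fingers": 0},
  {"translation": [0, 0, 0], "angular": [0, 0, 0], "fingers": 0},
])

```text
time_s: 19.5
tcp_pos: [0.5156, -0.2506, 0.0047]
tool_rot: [0.099, 0.995, -0.001, 0.001]
ft_force: [-1.1, -0.5, 5.6]
finger_gap: 0.0421
grip_force: 60.8
```

```bash
cat >> h.py <<'E'
def screw(p,c,z,rad=60):
    "azimuth of the bright screw head seen from hub centre c, at height z"
    hsv=cv2.cvtColor(p["pixels"],cv2.COLOR_BGR2HSV); uv=proj(p,[[*c,z]])[0]; rr,cc=np.mgrid[:384,:512]
    m=((hsv[...,1]<45)&(hsv[...,2]>90)&(np.hypot(rr-uv[1],cc-uv[0])<rad)).astype(np.uint8)
    n,l,st,ce=cv2.connectedComponentsWithStats(m)
    for i in range(1,n):
        if st[i,4]>20:
            w=atz(p,[ce[i]],z)[0]; d=w[:2]-c; print(st[i].tolist(),np.round(ce[i],1),"r",round(np.hypot(*d),4),"az",round(np.degrees(np.arctan2(d[1],d[0])),1))
E
python3 - <<'E'
from h import *
o=env.get_obs(); show(o); print(o["wrist_torque"]); p=env.capture("wrist")
screw(p,o["tcp_pos"][:2],.016,110)
E
```

```text
19.5 tcp [ 0.5156 -0.2506  0.0047] yaw_x 168.59 tilt [ 0.001 -0.001] q [ 0.91  0.8  -0.69  1.88  0.75  0.74  1.16] F [-1.1 -0.5  5.6] gap 0.0421 60.8
[0.06949199 0.2679945  0.03269413]
[234, 185, 32, 42, 955] [249.7 202.3] r 0.03 az 168.3
[175, 276, 15, 12, 111] [184.1 280.5] r 0.0316 az -86.1
[311, 276, 15, 12, 112] [316.  280.6] r 0.0321 az 63.5
```

Gripped: gap 42.1 mm, screw at 168.3° and 30 mm ahead of the tool axis. I lift it, carry it to the mill and turn it to -160.2°.

Request:
carry_out([
  {"translation": [0, 0, -1], "angular": [0, 0, 0], "fingers": 0},
  {"translation": [0, 0, -4], "angular": [0, 0, 0], "fingers": 0},
  {"translation": [0, 0, -5], "angular": [0, 0, 0], "fingers": 0},
  {"translation": [0, 0, -5], "angular": [0, 0, 0], "fingers": 0},
  {"translation": [0, 0, -4], "angular": [0, 0, 0], "fingers": 0},
])

```text
time_s: 20.05
tcp_pos: [0.5154, -0.2498, 0.1969]
tool_rot: [0.099, 0.995, -0.0, 0.001]
ft_force: [0.8, 0.2, -1.3]
finger_gap: 0.0422
grip_force: 61.7
```

Request:
carry_out([
  {"translation": [-0.4, 2.1, 0], "angular": [0, 0, 0], "fingers": 0},
  {"translation": [-0.8, 3.8, 0], "angular": [0, 0, 0], "fingers": 0},
  {"translation": [-0.8, 3.8, 0], "angular": [0, 0, 0], "fingers": 0},
  {"translation": [-0.8, 3.8, 0], "angular": [0, 0, 0], "fingers": 0},
  {"translation": [-0.8, 3.8, 0], "angular": [0, 0, 0], "fingers": 0},
])

```text
time_s: 20.55
tcp_pos: [0.5846, -0.0864, 0.1941]
tool_rot: [0.099, 0.995, -0.0, -0.0]
ft_force: [0.6, -0.6, -2.3]
finger_gap: 0.0417
grip_force: 61.7
```

Request:
carry_out([
  {"translation": [-0.8, 3.8, 0], "angular": [0, 0, 0], "fingers": 0},
  {"translation": [-0.7, 3.05, 0], "angular": [0, 0, 0], "fingers": 0},
  {"translation": [0, 0, 0], "angular": [0, 0, -0.1375], "fingers": 0},
  {"translation": [0, 0, 0], "angular": [0, 0, -0.1375], "fingers": 0},
  {"translation": [0, 0, 0], "angular": [0, 0, -0.1375], "fingers": 0},
])

```text
time_s: 21.05
tcp_pos: [0.6124, -0.0229, 0.1939]
tool_rot: [-0.11, 0.994, -0.0, -0.0]
ft_force: [-0.4, 0.6, -2.6]
finger_gap: 0.042
grip_force: 61.7
```

Request:
carry_out([
  {"translation": [0, 0, 0], "angular": [0, 0, -0.1375], "fingers": 0},
  {"translation": [0, 0, 0], "angular": [0, 0, 0], "fingers": 0},
  {"translation": [0, 0, 0], "angular": [0, 0, 0], "fingers": 0},
])

```text
time_s: 21.35
tcp_pos: [0.6125, -0.0236, 0.1937]
tool_rot: [-0.173, 0.985, 0.0, -0.0]
ft_force: [0.1, 0.6, -2.0]
finger_gap: 0.0419
grip_force: 61.7
```

```bash
python3 - <<'E'
from h import *
import pickle
o=env.get_obs(); show(o); p=env.capture("wrist"); s=env.capture("side"); t=env.capture("top"); pickle.dump((o,p,s,t),open("over.pkl","wb"))
screw(p,o["tcp_pos"][:2],o["tcp_pos"][2]+.0113,90)
for n,q in(("wrist",p),("side",s),("top",t)):
    v,m,a=fit(q,seatm,[.613,-.023],25,60); print(n,"lid",np.round(v,4),m,a)
E
```

```text
21.35 tcp [ 0.6125 -0.0236  0.1937] yaw_x -160.07 tilt [-0.  0.] q [ 0.67  0.68 -1.    1.69  0.63  1.13  1.41] F [ 0.1  0.6 -2. ] gap 0.0419 61.7
[220, 175, 61, 52, 2223] [250.3 195.5] r 0.0329 az -160.4
[212, 221, 18, 35, 204] [218.4 241.6] r 0.0181 az -109.0
[278, 221, 11, 34, 162] [282.7 239.9] r 0.0191 az 149.6
[203, 233, 20, 38, 123] [210.2 258.6] r 0.0183 az -79.2
[175, 239, 26, 50, 534] [187.6 263.4] r 0.0285 az -71.0
[300, 240, 26, 48, 529] [312.7 263.7] r 0.0288 az 110.5
[201, 275, 18, 5, 50] [209.3 277.2] r 0.02 az -50.5
[269, 290, 27, 29, 204] [280.5 307.3] r 0.0273 az 52.4
[261, 294, 13, 32, 113] [265.  311.3] r 0.0263 az 35.9
wrist lid [ 0.6134 -0.0229] 0.4375 1.2331873
side lid [ 0.6124 -0.0223] 0.45351562 0.5282843
top lid [ 0.6097 -0.0211] 0.71875 2.5467777
```

I align to the spindle axis (0.6137, -0.0240) and go down to just above its top, then feel.

Request:
carry_out([
  {"translation": [-0.1, -0.08, 1], "angular": [0, 0, 0], "fingers": 0},
  {"translation": [0, 0, 2], "angular": [0, 0, 0], "fingers": 0},
  {"translation": [0, 0, 1.2], "angular": [0, 0, 0], "fingers": 0},
  {"translation": [0, 0, 0.2], "angular": [0, 0, 0], "fingers": 0},
  {"translation": [0, 0, 0], "angular": [0, 0, 0], "fingers": 0},
])

```text
time_s: 22.0
tcp_pos: [0.6138, -0.0237, 0.1492]
tool_rot: [-0.175, 0.985, 0.0, -0.0]
ft_force: [0.3, 0.5, -1.6]
finger_gap: 0.0419
grip_force: 61.6
```

Request:
carry_out([
  {"translation": [0, 0, 0.3], "angular": [0, 0, 0], "fingers": 0},
  {"translation": [0, 0, 0], "angular": [0, 0, 0], "fingers": 0},
  {"translation": [0, 0, 0], "angular": [0, 0, 0], "fingers": 0},
])

```text
time_s: 22.3
tcp_pos: [0.6142, -0.0239, 0.1471]
tool_rot: [-0.175, 0.985, -0.0, 0.0]
ft_force: [0.1, 0.3, -1.6]
finger_gap: 0.0418
grip_force: 61.7
```

Request:
carry_out([
  {"translation": [0, 0, 0.3], "angular": [0, 0, 0], "fingers": 0},
  {"translation": [0, 0, 0], "angular": [0, 0, 0], "fingers": 0},
])

```text
time_s: 22.5
tcp_pos: [0.6139, -0.024, 0.1434]
tool_rot: [-0.175, 0.985, -0.0, -0.0]
ft_force: [-0.1, -1.1, -2.1]
finger_gap: 0.0416
grip_force: 61.7
```

Request:
carry_out([
  {"translation": [0, 0, 0.2], "angular": [0, 0, 0], "fingers": 0},
  {"translation": [0, 0, 0], "angular": [0, 0, 0], "fingers": 0},
])

```text
time_s: 22.7
tcp_pos: [0.6138, -0.0239, 0.1414]
tool_rot: [-0.175, 0.985, 0.0, -0.0]
ft_force: [0.3, -0.2, -1.9]
finger_gap: 0.0421
grip_force: 61.7
```

Collar underside at 136.7 mm, below the spindle top, with no force: it is entering the taper.

Request:
carry_out([
  {"translation": [0, 0, 0.2], "angular": [0, 0, 0], "fingers": 0},
  {"translation": [0, 0, 0], "angular": [0, 0, 0], "fingers": 0},
])

```text
time_s: 22.9
tcp_pos: [0.6139, -0.0239, 0.1394]
tool_rot: [-0.175, 0.985, 0.0, -0.0]
ft_force: [0.2, 0.8, -1.5]
finger_gap: 0.0421
grip_force: 61.7
```

Request:
carry_out([
  {"translation": [0, 0, 0.2], "angular": [0, 0, 0], "fingers": 0},
  {"translation": [0, 0, 0], "angular": [0, 0, 0], "fingers": 0},
])

```text
time_s: 23.1
tcp_pos: [0.6138, -0.0239, 0.1374]
tool_rot: [-0.175, 0.985, 0.0, -0.0]
ft_force: [-0.5, -0.1, -2.1]
finger_gap: 0.0419
grip_force: 61.7
```

Request:
carry_out([
  {"translation": [0, 0, 0.2], "angular": [0, 0, 0], "fingers": 0},
  {"translation": [0, 0, 0], "angular": [0, 0, 0], "fingers": 0},
])

```text
time_s: 23.3
tcp_pos: [0.6138, -0.0239, 0.1354]
tool_rot: [-0.175, 0.985, 0.0, -0.0]
ft_force: [-0.6, -0.7, -1.7]
finger_gap: 0.0421
grip_force: 61.7
```

Request:
carry_out([
  {"translation": [0, 0, 0.2], "angular": [0, 0, 0], "fingers": 0},
  {"translation": [0, 0, 0], "angular": [0, 0, 0], "fingers": 0},
])

```text
time_s: 23.5
tcp_pos: [0.6139, -0.0239, 0.1334]
tool_rot: [-0.175, 0.985, 0.0, -0.0]
ft_force: [-0.5, 0.1, -2.7]
finger_gap: 0.0421
grip_force: 61.7
```

Past the taper with no side force. Going on down to the shoulder (contact expected at TCP 0.105).

Request:
carry_out([
  {"translation": [0, 0, 0.3], "angular": [0, 0, 0], "fingers": 0},
  {"translation": [0, 0, 0.3], "angular": [0, 0, 0], "fingers": 0},
  {"translation": [0, 0, 0.2], "angular": [0, 0, 0], "fingers": 0},
  {"translation": [0, 0, 0], "angular": [0, 0, 0], "fingers": 0},
])

```text
time_s: 23.9
tcp_pos: [0.6138, -0.024, 0.1252]
tool_rot: [-0.175, 0.985, 0.0, -0.0]
ft_force: [-0.6, -0.2, -0.7]
finger_gap: 0.0418
grip_force: 61.7
```

Request:
carry_out([
  {"translation": [0, 0, 0.3], "angular": [0, 0, 0], "fingers": 0},
  {"translation": [0, 0, 0.3], "angular": [0, 0, 0], "fingers": 0},
  {"translation": [0, 0, 0.3], "angular": [0, 0, 0], "fingers": 0},
  {"translation": [0, 0, 0.2], "angular": [0, 0, 0], "fingers": 0},
  {"translation": [0, 0, 0], "angular": [0, 0, 0], "fingers": 0},
])

```text
time_s: 24.4
tcp_pos: [0.6138, -0.0239, 0.1142]
tool_rot: [-0.175, 0.985, 0.0, -0.0]
ft_force: [-0.6, 0.8, -2.9]
finger_gap: 0.0418
grip_force: 61.7
```

Request:
carry_out([
  {"translation": [0, 0, 0.3], "angular": [0, 0, 0], "fingers": 0},
  {"translation": [0, 0, 0.2], "angular": [0, 0, 0], "fingers": 0},
  {"translation": [0, 0, 0], "angular": [0, 0, 0], "fingers": 0},
])

```text
time_s: 24.7
tcp_pos: [0.6139, -0.024, 0.1093]
tool_rot: [-0.175, 0.985, 0.0, -0.0]
ft_force: [-1.2, 0.2, -2.6]
finger_gap: 0.042
grip_force: 61.7
```

Request:
carry_out([
  {"translation": [0, 0, 0.3], "angular": [0, 0, 0], "fingers": 0},
  {"translation": [0, 0, 0], "angular": [0, 0, 0], "fingers": 0},
])

```text
time_s: 24.9
tcp_pos: [0.6139, -0.024, 0.1062]
tool_rot: [-0.175, 0.985, 0.0, -0.0]
ft_force: [-0.8, 0.3, -2.3]
finger_gap: 0.0417
grip_force: 61.7
```

Request:
carry_out([
  {"translation": [0, 0, 0.2], "angular": [0, 0, 0], "fingers": 0},
  {"translation": [0, 0, 0], "angular": [0, 0, 0], "fingers": 0},
])

```text
time_s: 25.1
tcp_pos: [0.6141, -0.0238, 0.1048]
tool_rot: [-0.175, 0.985, -0.0, 0.0]
ft_force: [-1.9, 0.4, -0.9]
finger_gap: 0.042
grip_force: 61.8
```

Request:
carry_out([
  {"translation": [0, 0, 0.2], "angular": [0, 0, 0], "fingers": 0},
  {"translation": [0, 0, 0], "angular": [0, 0, 0], "fingers": 0},
])

```text
time_s: 25.3
tcp_pos: [0.6142, -0.0237, 0.1032]
tool_rot: [-0.175, 0.985, -0.0, 0.0]
ft_force: [-2.8, 1.1, 5.5]
finger_gap: 0.0418
grip_force: 62.4
```

Request:
carry_out([
  {"translation": [0, 0, 0.2], "angular": [0, 0, 0], "fingers": 0},
  {"translation": [0, 0, 0], "angular": [0, 0, 0], "fingers": 0},
])

```text
time_s: 25.5
tcp_pos: [0.6143, -0.0237, 0.1013]
tool_rot: [-0.175, 0.985, -0.0, 0.0]
ft_force: [-3.5, 0.6, 5.2]
finger_gap: 0.042
grip_force: 62.5
```

Request:
carry_out([
  {"translation": [0, 0, 0.2], "angular": [0, 0, 0], "fingers": 0},
  {"translation": [0, 0, 0], "angular": [0, 0, 0], "fingers": 0},
])

```text
time_s: 25.7
tcp_pos: [0.6143, -0.0237, 0.0995]
tool_rot: [-0.175, 0.985, -0.0, 0.0]
ft_force: [-3.3, -0.2, 7.9]
finger_gap: 0.0417
grip_force: 62.7
```

The spring is compressing as described (about 7 to 10 N). I press on to the stop.

Request:
carry_out([
  {"translation": [0, 0, 0.15], "angular": [0, 0, 0], "fingers": 0},
  {"translation": [0, 0, 0], "angular": [0, 0, 0], "fingers": 0},
])

```text
time_s: 25.9
tcp_pos: [0.6144, -0.0236, 0.0987]
tool_rot: [-0.175, 0.985, -0.0, 0.0]
ft_force: [-4.4, 0.8, 10.1]
finger_gap: 0.042
grip_force: 63.1
```

Request:
carry_out([
  {"translation": [0, 0, 0.1], "angular": [0, 0, 0], "fingers": 0},
  {"translation": [0, 0, 0], "angular": [0, 0, 0], "fingers": 0},
])

```text
time_s: 26.1
tcp_pos: [0.6147, -0.0235, 0.0986]
tool_rot: [-0.175, 0.985, -0.001, 0.001]
ft_force: [-6.4, 0.2, 16.4]
finger_gap: 0.0419
grip_force: 63.8
```

Request:
carry_out([
  {"translation": [0, 0, 0.1], "angular": [0, 0, 0], "fingers": 0},
  {"translation": [0, 0, 0], "angular": [0, 0, 0], "fingers": 0},
])

```text
time_s: 26.3
tcp_pos: [0.6149, -0.0234, 0.0985]
tool_rot: [-0.175, 0.985, -0.001, 0.001]
ft_force: [-7.7, -0.6, 21.9]
finger_gap: 0.0422
grip_force: 64.4
```

On the stop: the height stays at 98.5 mm while the force rises to about 22 N. I take off a little side load, then check screw, lid and neighbours numerically.

Request:
carry_out([
  {"translation": [0.05, 0, 0], "angular": [0, 0, 0], "fingers": 0},
  {"translation": [0, 0, 0], "angular": [0, 0, 0], "fingers": 0},
  {"translation": [0, 0, 0], "angular": [0, 0, 0], "fingers": 0},
])

```text
time_s: 26.6
tcp_pos: [0.6147, -0.0235, 0.0985]
tool_rot: [-0.175, 0.985, -0.001, 0.001]
ft_force: [-6.0, 0.0, 21.1]
finger_gap: 0.042
grip_force: 64.3
```

```bash
python3 - <<'E'
from h import *
o=env.get_obs(); show(o); p=env.capture("wrist"); s=env.capture("side"); t=env.capture("top")
screw(p,o["tcp_pos"][:2],.110,45)
for n,q in(("wrist",p),("side",s),("top",t)):
    v,m,a=fit(q,seatm,[.613,-.023],25,60); print(n,"lid",np.round(v,4),m,a)
for n,old,q in(("side","pics/side0.png",s),("top","pics/top0.png",t)):
    for th in("cup","jar","spacer","bowl","collar","shiitake_e"):
        for b in env.spot_in(th,q)[:1]: print(n,th,np.round(b["box"]),round(b["score"],2))
E
```

```text
26.6 tcp [ 0.6147 -0.0235  0.0985] yaw_x -159.88 tilt [ 0.003 -0.001] q [ 0.62  0.79 -0.91  1.75  0.74  0.99  1.34] F [-6.   0.  21.1] gap 0.042 64.3
[243, 220, 15, 8, 101] [250.  223.1] r 0.0204 az -160.2
[212, 231, 19, 25, 166] [218.3 246. ] r 0.0169 az -103.3
[278, 232, 11, 23, 118] [283.5 245.2] r 0.018 az 142.8
[205, 260, 17, 12, 71] [212.4 266. ] r 0.0171 az -67.4
[222, 263, 61, 47, 2444] [251.6 284.9] r 0.0107 az 24.7
[207, 277, 11, 4, 30] [212.4 278. ] r 0.0187 az -47.8
wrist lid [ 0.6132 -0.023 ] 0.9958984 2.1214116
side lid [ 0.6122 -0.0229] 0.5 0.662045
top lid [ 0.6096 -0.0222] 0.77734375 3.0483508
side cup [282. 184.  12.  22.] 0.69
side jar [228. 320.  29.  48.] 0.69
side bowl [161. 157.  31.  26.] 0.62
side collar [301. 245.  22.  14.] 0.78
side shiitake_e [283. 184.  10.  22.] 0.55
top cup [355. 134.  20.  22.] 0.98
top spacer [175. 142.  11.  10.] 0.53
top bowl [130. 261.  33.  37.] 0.85
top collar [268. 166.  12.  10.] 0.55
top shiitake_e [214. 132.  12.  19.] 0.51
```

```bash
python3 -c "
from h import *
print(env.finish_job())"
```

```text
the job is handed in; nothing more can be done
None
```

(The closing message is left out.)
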